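Make up a cooled blood-sample carrier

TASK

Lay both L-shaped cool plates (grips up) flat on the floor of the grey carrier base, turned so that they interlock and fill it; then stack on the base first the tube tray with red caps, then the tube tray with yellow caps, then the lid, each fully seated on the one below. Keep the tube trays level and leave the plaster box and the tape roll where they are.

Things in the scene. Friction and masses are not known exactly. Their poses are not given: they have to be found in the camera images.
- base: grey open tray fixed to the counter, 152 (x) x 110 (y) mm, rim 45 high, floor 8 thick, walls 8, inside 136 x 94. Origin: centre of its underside, at counter height. z up. The two L plates, one turned half round against the other, fill its floor with play of 16 mm in all lengthwise, 14 crosswise.
- blue_plate: blue L plate, 12 mm thick: three 40 x 40 squares, 0.08-0.17 kg. White rib on top, 12 thick, 28 long, 12 to 30 above the underside, along the diagonal (1,1) of its x,y. Origin: underside, below the rib's middle. Corner square centred at (-8,-8), arm squares at (32,-8) and (-8,32), empty quarter at (32,32). z up. Both plates alike but for colour. Starts flat on the counter, rib up, any yaw.
- green_plate: green L plate, 12 mm thick: three 40 x 40 squares, 0.08-0.17 kg. White rib on top, 12 thick, 28 long, 12 to 30 above the underside, along the diagonal (1,1) of its x,y. Origin: underside, below the rib's middle. Corner square centred at (-8,-8), arm squares at (32,-8) and (-8,32), empty quarter at (32,32). z up. Both plates alike but for colour. Starts flat on the counter, rib up, any yaw.
- red_tray: white tube tray with red caps and bar, 152 (x) x 110 (y) x 40 mm, tubes fixed in it. Origin: underside centre of its foot (125 x 83, 5 deep), which drops into the 136 x 94 opening below; 8 mm rims then meet. Grip: bar in the middle along x, 60 long, 12 thick, 10-33 above origin, 28 free each side. 0.18-0.35 kg. Seated: origin 40 above the base's. Half turn alike. Starts upright on counter.
- yellow_tray: white tube tray with yellow caps and bar, 152 (x) x 110 (y) x 40 mm, tubes fixed in it. Origin: underside centre of its foot (125 x 83, 5 deep), which drops into the 136 x 94 opening below; 8 mm rims then meet. Grip: bar in the middle along x, 60 long, 12 thick, 10-33 above origin, 28 free each side. 0.18-0.35 kg. Seated: origin 35 above the red tray's. Half turn alike. Starts upright on counter.
- lid: teal lid, 152 (x) x 110 (y) x 6 mm over a blue foot 125 x 83, 5 deep, that drops into a tube tray's opening. Origin: underside centre of the foot. Grip: white bar in the middle along x, 60 long, 12 thick, 11 to 34 above origin. 0.1-0.21 kg. Seated: origin 35 above the yellow tray's. Half turn alike. Starts grip up on the counter.
- plaster_box: bystander: white and blue plaster carton 80 (x) x 55 (y) x 45 mm high, loose; origin at the centre of its underside. Not to be moved.
- tape_roll: bystander: beige roll of tape lying flat, 76 mm across, 25 high, loose; origin at the centre of its underside. Not to be moved.

How it is judged:
By the outcome, as a careful person would: the job done as asked, in the order asked, and still so for the second after the job is handed in, with the robot touching nothing.
It also fails if it takes over 144 s, if anything falls off the work surface, if the arm or the gripper's body presses on something with over 40 N, if the wrist force passes 120 N, or if a joint passes its speed limit or range.

ROBOT

A 7-joint arm with a two-finger parallel gripper is mounted at the origin on the work surface. World frame = base frame: x ahead of the robot, y to its left, z up, the work surface at z = 0. Lengths are in m, angles in rad, forces in N, time in s.
With the tool pointing down it reaches from about 0.425 to 0.925 m from the base axis. Payload 6.8 kg.
Tool frame: the origin (TCP) lies at the very end of the fingers, on their centre line; the grasp point (between the pads) lies 19 mm behind it; z points along the fingers, y is the line along which they close (so a half turn about z gives the same grasp; the last joint's range is limited). The gripper opens to 85 mm and grips with 20 to 120 N. Pads are 22 mm wide; open, the fingers measure 114 mm over their backs; the gripper's body (76 mm by 85 mm) begins 54 mm behind the grasp point. The pads swing forward as they close: fully open they stand 13 mm farther back than shut.
Start: joints at [1.217, 0.477, 0.022, 1.555, -0.011, 1.109, -0.083], TCP at [0.164, -0.655, 0.231] pointing down, gripper open.
Joint ranges: [-2.96, 2.96], [-0.34, 2.1], [-1.41, 1.46], [0.24, 2.44], [-1.37, 4.51], [0.17, 1.92], [-2.96, 2.96]. Speed limits (rad/s): [2.39, 2.39, 3.14, 3.14, 3.14, 3.14, 3.14].

INTERFACE

Orientations are given as a unit quaternion [w, x, y, z].
In Python, from station import bot, eyes, status gives the robot as it stands (bot), with the cameras (eyes) and the readings (status).
- The arm moves only by the tool nudge_tcp, called after "Emit:" as name(argument=value, ...), one argument or row to a line, values as JSON. Schema: {"type":"object","properties":{"deltas":{"type":"array","items":{"type":"object","properties":{"pos":{"type":"array","items":{"type":"number"},"minItems":3,"maxItems":3},"spin":{"type":"number"},"finger_gap":{"type":"number"}},"additionalProperties":false,"required":["finger_gap"]},"minItems":1,"maxItems":20},"grip_n":{"type":"number"},"only":{"type":"string"},"quiet":{"type":"boolean"},"lines":{"type":"string"}},"required":["deltas"],"additionalProperties":false}. deltas is a list of rows, 1 to 20 of them, each an object with the fields pos (a list: dx, dy, dz in normalised numbers (1 is 0.4 m)), spin (a turn about the tool's z in normalised numbers (1 is pi rad)), finger_gap (the opening from 0.0 (shut) to 1.0 (fully open)); a field left out counts as zero (the opening has to be given); each row shifts and turns the commanded pose from where the row before left it, along the tool's axes as they then stand; what a row does not reach is not made up. A row lasts 1/10 s, in which the tool goes at most 0.05 m and 0.15 rad, less where a joint would pass 70% of its speed; a pose out of reach is approached as far as the arm can. The fingers move at their own pace and stop on an object; grip_n is the grip in N (left out, the last holds). Time passes only in rows, so rows that do not move let the fingers close. The tool returns the time, the measured TCP pose, the force, the opening and the grip force at its end. only (a regular expression) keeps the lines of the reply that match it, lines (a string "A,B") keeps lines A to B, and quiet returns only ok. Shift and turn numbers lie between -1 and 1, and a call with a number outside is refused. Input that does not fit is refused with a message, and nothing moves.
- status.get_obs(): the state, without advancing time (a new reading comes with each control period).
- eyes.read_camera(name): name is "side" or "top"; returns the picture (480x640x3 uint8, blue, green, red); there is no depth.
- eyes.camera_info(name): a dict with "vertical_fov" (degrees; the focal length in pixels is half the picture's height over the tangent of half this angle, whatever the lens; pixels are square), "cx", "cy" (the principal point, pixels), "k1" (the pictures are not rectified: a ray, as slopes to the right and down, at radius r is drawn at 1 + k1 r^2 times it, then the intrinsics apply), "view" (4x4, takes a point from world to camera coordinates). Camera axes: x right, y up, looking along -z (the intrinsics and any distortion apply to the point x, -y, -z); pixel columns grow to the right and rows downward; lengths in m; the calibration is good to about 2 mm. A picture is of the moment at which its call begins. camera_info takes no time and is no camera call.
- bot.hand_in(): hands the job in; it is judged then, once.
The state is a dict: "t": time; "q": joint angles; "joint_vel": joint speeds; "joint_torque": joint torques, N m; "eef_pos": TCP position; "tool_rot": TCP orientation; "contact_force": force on the tool from outside, world axes, zero at the start; "torque": the same for the moment, N m; "gripper_width": opening from 0.0 (shut) to 1.0 (fully open); "grasp_force": force on a finger pad.
Only numpy, scipy, OpenCV 4.12 (cv2) and the standard library are available. Lean on these libraries where they do the work, as an engineer would, in place of code of your own. Each camera call takes 0.05 s, during which the arm holds its last target. There are 200 camera calls.

## Working session

There is one attempt and no reset: what is moved stays moved. The work goes in short steps, Python scripts to look and compute and a tool call to move; the robot and the scene stay as the last step left them, time stands still between calls to the robot, and variables do not carry over. Pictures are saved under pics/ and viewed, at most 14 in all, crops included, and the job is handed in when it is done.

```bash
ls; mkdir -p pics
```

Run:
```python
from station import bot, eyes, status
import cv2,numpy as np
for n in("side","top"):
    cv2.imwrite(f"pics/{n}0.png",eyes.read_camera(n)); print(n,eyes.camera_info(n))
print(status.get_obs())
```

```text
pics
station.py
side {'vertical_fov': 45.28926338917791, 'cx': 321.9929006559199, 'cy': 240.81213242590388, 'k1': -0.08620032482299878, 'view': array([[-0.98763345, -0.15670073, -0.00500418,  0.53511973],
       [ 0.10018522, -0.65534278,  0.74865798, -0.09080372],
       [-0.1205947 ,  0.73889832,  0.66293755, -1.02016366],
       [ 0.        ,  0.        ,  0.        ,  1.        ]])}
top {'vertical_fov': 50.2339652210058, 'cx': 319.44033938433626, 'cy': 240.95932146877487, 'k1': -0.06004161581191744, 'view': array([[-0.00319123, -0.99997432,  0.00641694, -0.00357541],
       [ 0.99220777, -0.00236705,  0.12457181, -0.53916145],
       [-0.12455342,  0.00676448,  0.99218984, -1.10319367],
       [ 0.        ,  0.        ,  0.        ,  1.        ]])}
{'t': 0.1, 'q': array([ 1.21688956,  0.47774789,  0.02235295,  1.5563263 , -0.01152255,
        1.10929333, -0.08312218]), 'joint_vel': array([-3.03396828e-04, -5.65230665e-04, -7.97994208e-04, -3.99909081e-03,
        8.99561873e-05, -2.52684356e-03, -1.65036574e-03]), 'joint_torque': array([ 3.97396638e-03, -5.97766256e+01,  1.61397882e+00, -2.81955957e+01,
        1.28881339e-02,  5.04156982e-03, -2.61226347e-05]), 'eef_pos': array([ 0.16411762, -0.65420746,  0.2304138 ]), 'tool_rot': array([-8.09091617e-04,  9.92457837e-01,  1.22583698e-01, -1.52824831e-04]), 'contact_force': array([ 0.23623201, -0.14464216,  0.43864518]), 'torque': array([0.04046705, 0.00369233, 0.0195555 ]), 'grasp_force': 0.0, 'gripper_width': 1.0010828486982914}
```

View pics/top0.png

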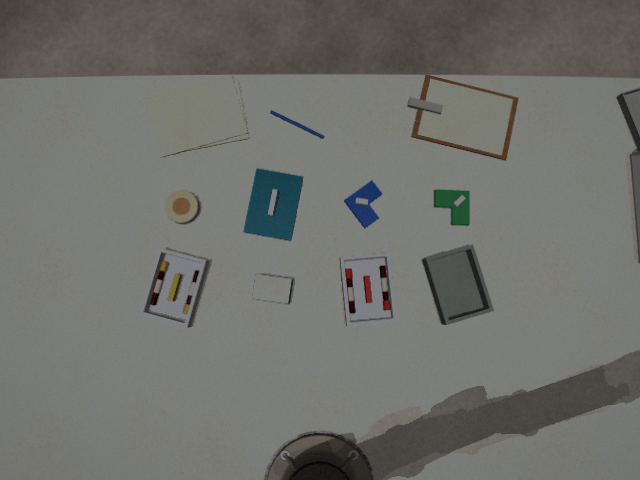

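View pics/side0.png

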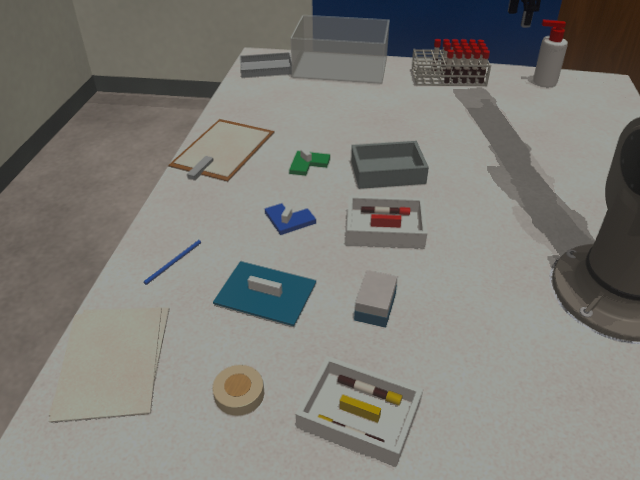

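Top view: base (457,285), red tray (367,289), yellow tray (176,288), lid (273,204), blue plate (363,204), green plate (453,207), box (273,289), tape (182,207). The side view agrees with this. Next I'll look at enlarged crops.

Create h.py:
```python
import numpy as np,cv2
from station import bot, eyes, status
def cam(n):
    i=eyes.camera_info(n);f=240/np.tan(np.radians(i["vertical_fov"])/2)
    V=np.array(i["view"]);F=np.diag([1.,-1,-1])
    R=F@V[:3,:3];t=F@V[:3,3]
    K=np.array([[f,0,i["cx"]],[0,f,i["cy"]],[0,0,1]])
    return K,np.array([i["k1"],0,0,0,0]),R,t
def w(n,px,z):
    "pixels -> world on plane z"
    K,D,R,t=cam(n)
    u=cv2.undistortPoints(np.float64(px).reshape(-1,1,2),K,D).reshape(-1,2)
    d=np.c_[u,np.ones(len(u))]@R; C=-R.T@t
    return (C+d*((z-C[2])/d[:,2])[:,None])[:,:2]
def pix(n,P):
    K,D,R,t=cam(n)
    return cv2.projectPoints(np.float64(P).reshape(-1,1,3),cv2.Rodrigues(R)[0],t,K,D)[0].reshape(-1,2)
def shot(n,name):
    im=eyes.read_camera(n);cv2.imwrite(f"pics/{name}.png",im);return im
def go(x,y,z,yaw,obs=None):
    """steps in tool axes to reach TCP x,y,z with tool y axis along yaw (mod pi): turn first, then shifts in turned frame"""
    from scipy.spatial.transform import Rotation as Ro
    o=obs or status.get_obs();q=o["tool_rot"];R=Ro.from_quat([q[1],q[2],q[3],q[0]]).as_matrix()
    cur=np.arctan2(R[1,1],R[0,1]);d=(yaw-cur+np.pi/2)%np.pi-np.pi/2
    # tool z down: + turn about tool z = - world yaw
    v=R.T@(np.array([x,y,z])-o["eef_pos"])
    print("cur yaw",cur.round(4),"turn",(-d).round(4),"shift(before turn)",v.round(4),"zaxis",R[:,2].round(3),"q7",o["q"][6].round(2))
```

Run:
```python
import cv2,numpy as np
im=cv2.imread('pics/top0.png')
R=[(415,235),(335,245),(135,240),(235,160),(335,170),(425,175)]
t=[cv2.resize(im[y:y+95,x:x+85],None,fx=3,fy=3,interpolation=cv2.INTER_CUBIC) for x,y in R]
cv2.imwrite('pics/mos.png',cv2.convertScaleAbs(np.vstack([np.hstack(t[:3]),np.hstack(t[3:])]),alpha=1.7))
```

```text
(no output)
```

View pics/mos.png

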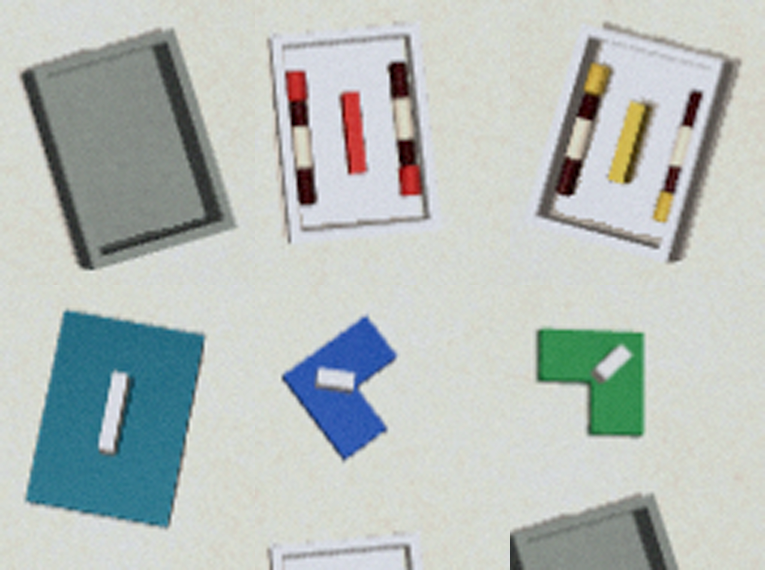

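The crops show clean colours. On the base, the rim and floor are lighter than the shaded outer wall, so the hull of the light grey is the rim outline. Now I'll measure.

Create m.py:
```python
from h import *
def big(m):
    c=max(cv2.findContours(m.astype(np.uint8),cv2.RETR_EXTERNAL,cv2.CHAIN_APPROX_NONE)[0],key=cv2.contourArea)
    return c.reshape(-1,2).astype(float)
def rect(P):
    (c,s,a)=cv2.minAreaRect((P*1000).astype(np.float32))
    a=a if s[0]>=s[1] else a+90   # long side direction
    return np.array(c)/1000,sorted(s),((a+90)%180)-90
def roi(n,m,xy,r=60):
    k=np.zeros(m.shape,np.uint8);cv2.circle(k,tuple(int(v) for v in xy),r,1,-1);return m&(k>0)
def show(l,n,m,z):
    P=w(n,big(m),z);c,s,a=rect(P)
    M=cv2.moments((P*1e4).astype(np.float32).reshape(-1,1,2));g=np.array([M["m10"],M["m01"]])/M["m00"]/1e4
    print(l,n,"c",c.round(4),"centroid",g.round(4),"size",np.round(s,1),"long",round(a,1));return c,g
if __name__=="__main__":
  for n in("top","side"):
    im=cv2.imread(f"pics/{n}0.png");H,S,V=[x.astype(int) for x in cv2.split(cv2.cvtColor(cv2.medianBlur(im,3),cv2.COLOR_BGR2HSV))]
    s=n=="side"
    for l,m,xy,z in(
     ("red bar",((H<8)|(H>172))&(S>150)&(V>110),(386,221)if s else(367,289),.033),
     ("yel bar",(H>18)&(H<35)&(S>130)&(V>(120 if s else 105)),(360,407)if s else(175,288),.033),
     ("lid",(H>88)&(H<105)&(S>100),(265,292)if s else(273,204),.011),
     ("blue",(H>108)&(H<125)&(S>120),(290,218)if s else(363,204),.012),
     ("green",(H>55)&(H<85)&(S>120),(310,160)if s else(453,207),.012),
     ):
       show(l,n,roi(n,m,xy,16 if "bar" in l else 60),z)
    for l,xy,r in(("lid rib",(265,286)if s else(273,202),20),("blue rib",(287,214)if s else(362,202),9),("green rib",(306,157)if s else(459,201),6)):
       m=roi(n,(S<45)&(V>(150 if not s else 165)),xy,r);show(l,n,m,.030 if l!="lid rib" else .034)
    if not s:
       print(V[285,455],V[285,425:445],S[285,425:445],V[285,480:500])
```

```bash
python3 m.py
```

```text
red bar top c [ 0.4336 -0.1096] centroid [ 0.434  -0.1103] size [11.8 55.5] long 4.4
yel bar top c [0.4373 0.3175] centroid [0.4367 0.3176] size [10.1 56.7] long -14.6
lid top c [0.6278 0.1004] centroid [0.6278 0.1005] size [110.  150.2] long -10.5
blue top c [ 0.6275 -0.1161] centroid [ 0.6287 -0.1066] size [79.1 80.4] long -54.0
green top c [ 0.62   -0.3087] centroid [ 0.6263 -0.3157] size [76.8 79.4] long -2.4Traceback (most recent call last):
  File "m.py", line 28, in <module>
    m=roi(n,(S<45)&(V>(150 if not s else 165)),xy,r);show(l,n,m,.030 if l!="lid rib" else .034)
                                                     ~~~~^^^^^^^^^^^^^^^^^^^^^^^^^^^^^^^^^^^^^^
  File "m.py", line 12, in show
    P=w(n,big(m),z);c,s,a=rect(P)
          ~~~^^^
  File "m.py", line 3, in big
    c=max(cv2.findContours(m.astype(np.uint8),cv2.RETR_EXTERNAL,cv2.CHAIN_APPROX_NONE)[0],key=cv2.contourArea)
ValueError: max() iterable argument is empty
```

```bash
sed -i 's/(S<45)&(V>(150 if not s else 165))/(S<60)\&(V>(125 if not s else 150))/; s/print(V\[285,455\].*/m=roi(n,(V<125)\&(V>72)\&(S<70),(457,285),62);print(V[285,455],V[285,422:436],V[285,484:500]);show("base",n,m,.045);cv2.imwrite("pics\/bm.png",np.uint8(m)*255)/' m.py; python3 m.py
```

```text
red bar top c [ 0.4336 -0.1096] centroid [ 0.434  -0.1103] size [11.8 55.5] long 4.4
yel bar top c [0.4373 0.3175] centroid [0.4367 0.3176] size [10.1 56.7] long -14.6
lid top c [0.6278 0.1004] centroid [0.6278 0.1005] size [110.  150.2] long -10.5
blue top c [ 0.6275 -0.1161] centroid [ 0.6287 -0.1066] size [79.1 80.4] long -54.0
green top c [ 0.62   -0.3087] centroid [ 0.6263 -0.3157] size [76.8 79.4] long -2.4
lid rib top c [0.6286 0.1008] centroid [0.6287 0.1006] size [ 9.7 54. ] long -10.6
blue rib top c [ 0.6311 -0.1002] centroid [ 0.6312 -0.0999] size [ 8.8 25.5] long 81.7
green rib top c [ 0.633  -0.3223] centroid [ 0.6327 -0.3225] size [ 6.4 21.6] long -45.9
82 [127 127 127 127 127 126 125  99  32  31  32  36  66  83] [ 82  88 111 125 126 126 127 127 126 126 126 127 126 127 127 127]
base top c [ 0.4423 -0.3053] centroid [ 0.4435 -0.311 ] size [128.1 157.2] long 15.7
red bar side c [ 0.4312 -0.1069] centroid [ 0.4315 -0.107 ] size [13.6 55. ] long 2.3
yel bar side c [0.4343 0.3211] centroid [0.4343 0.3213] size [11.6 45. ] long -15.1
lid side c [0.6269 0.1058] centroid [0.6267 0.1059] size [111.4 151.7] long -10.4
blue side c [ 0.6252 -0.1088] centroid [ 0.6245 -0.0988] size [81.8 88.6] long -53.7
green side c [ 0.6179 -0.3054] centroid [ 0.6224 -0.3069] size [78.4 81.5] long 0.6
lid rib side c [0.6272 0.1038] centroid [0.6271 0.1038] size [ 8.5 56.1] long -10.7
blue rib side c [ 0.6295 -0.1038] centroid [ 0.6274 -0.1042] size [23.3 26.6] long 48.3
green rib side c [ 0.628  -0.3171] centroid [ 0.6272 -0.3168] size [ 7.  10.1] long -22.5
```

Run:
```python
from m import *
for n,xy in(("top",(457,285)),("side",(389,163))):
    im=cv2.imread(f"pics/{n}0.png");H,S,V=[x.astype(int) for x in cv2.split(cv2.cvtColor(im,cv2.COLOR_BGR2HSV))]
    g=cv2.GaussianBlur(V.astype(np.uint8),(3,3),0)
    m=roi(n,(g<112)&((g>58)if n=="top" else (g>0)),xy,62).astype(np.uint8)
    m=cv2.morphologyEx(m,cv2.MORPH_OPEN,np.ones((5,5),np.uint8))
    h=cv2.convexHull(big(m).astype(np.int32))
    if n=="top": show("base",n,m,.045)
    a=cv2.approxPolyDP(h,3,True).reshape(-1,2); print(a.tolist()); print(w(n,a,.045).round(4).tolist())
    c=cv2.resize(im[xy[1]-50:xy[1]+50,xy[0]-60:xy[0]+60],None,fx=5,fy=5)
    for x,y in a: cv2.circle(c,(int((x-xy[0]+60)*5),int((y-xy[1]+50)*5)),3,(0,0,255),-1)
    cv2.imwrite(f"pics/b{n}.png",cv2.convertScaleAbs(c,alpha=1.6))
```

```bash
python3 -c "
import cv2,numpy as np
cv2.imwrite('pics/bb.png',cv2.resize(np.vstack([cv2.imread('pics/btop.png'),cv2.imread('pics/bside.png')]),(360,600)))"
```

```text
base top c [ 0.4475 -0.3006] centroid [ 0.448  -0.2993] size [ 92.6 143.3] long 15.7
[[465, 246], [481, 307], [444, 318], [427, 256]]
[[0.5257, -0.3268], [0.3916, -0.3572], [0.3685, -0.275], [0.5038, -0.2415]]
[[416, 143], [427, 166], [425, 183], [358, 188], [351, 166], [352, 146]]
[[0.3825, -0.3702], [0.3558, -0.2799], [0.3588, -0.2159], [0.4948, -0.1771], [0.5185, -0.2545], [0.5258, -0.3348]]
```

View pics/bb.png

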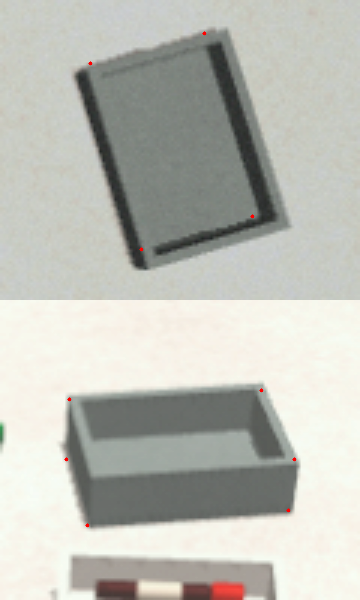

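The rim corners show clearly in the top view. The left silhouette edge is the foot of the outer wall (z=0), and the right and upper edges are the rim (z=0.045). I'll use each edge at its own plane, and in the side view the four rim corners.

Run:
```python
from m import *
im=cv2.imread("pics/top0.png");V=cv2.cvtColor(im,cv2.COLOR_BGR2HSV)[:,:,2].astype(int)
m=roi("top",V<114,(457,285),62).astype(np.uint8);m=cv2.morphologyEx(m,cv2.MORPH_OPEN,np.ones((3,3),np.uint8))
c=big(m)
A={}
a=np.radians(15.0)
for it in range(2):
  u=np.array([np.cos(a),np.sin(a)]);v=np.array([-u[1],u[0]])
  E={}
  for k,z,d,o,half in(("far-v",.045,-v,u,.06),("near+v",0,v,u,.06),("+u",.045,u,v,.03),("-u",.045,-u,v,.03)):
    P=w("top",c,z);Q=P-np.array([.447,-.31])
    s=np.abs(Q@o)<half; dd=Q@d; s&=dd>.035
    # outermost line fit
    vx,vy,x0,y0=cv2.fitLine((P[s]).astype(np.float32),cv2.DIST_HUBER,0,1e-4,1e-4).ravel()
    E[k]=(np.array([x0,y0]),np.degrees(np.arctan2(vy,vx)),s.sum())
  a=np.radians(np.mean([((E[k][1]+90)%180)-90 for k in("far-v","near+v")]))
for k in E: print(k,E[k])
u=np.array([np.cos(a),np.sin(a)]);v=np.array([-u[1],u[0]])
U=[E["+u"][0]@u,E["-u"][0]@u];W=[E["far-v"][0]@v,E["near+v"][0]@v]
print("size",U[0]-U[1],W[1]-W[0],"yaw",np.degrees(a),"centre",u*np.mean(U)+v*np.mean(W))
t=np.array([[473.3,244.7],[493.7,310.3]]);print("top rim right corners",w("top",t,.045))
o=np.array([329,113]);f=1/3
sv=np.array([[69,399-300],[262,385-300],[298,461-300],[90,478-300]])*f+o
q=w("side",sv,.045);print(q.round(4),q.mean(0),[np.linalg.norm(q[i]-q[i-1]).round(4) for i in range(4)])
```

```text
far-v (array([ 0.46154058, -0.3628706 ], dtype=float32), np.float32(15.843866), np.int64(53))
near+v (array([ 0.43177316, -0.25656873], dtype=float32), np.float32(15.456288), np.int64(50))
+u (array([ 0.51652515, -0.28695583], dtype=float32), np.float32(-75.0337), np.int64(26))
-u (array([ 0.3684637 , -0.32794353], dtype=float32), np.float32(-74.36211), np.int64(26))
size 0.15362927 0.11039108 yaw 15.650077 centre [ 0.443387   -0.31063575]
top rim right corners [[ 0.52857874 -0.3454703 ]
 [ 0.38418921 -0.38512712]]
[[ 0.5258 -0.3348]
 [ 0.382  -0.3775]
 [ 0.3529 -0.2778]
 [ 0.4988 -0.2334]] [ 0.43989507 -0.30587865] [np.float64(0.105), np.float64(0.15), np.float64(0.1039), np.float64(0.1525)]
```

Base from the top view: 153.6 × 110.4 mm against 152 × 110 given, yaw 15.65°. The two cameras differ by a constant of about (-2.5, +4) mm, so I use the mean. First the green plate, to base yaw 90.

```bash
python3 -c "
from h import *
go(.631,-.3195,.12,np.radians(44))"
```

```text
cur yaw -1.325 turn 1.0486 shift(before turn) [ 0.5343 -0.2109  0.1107] zaxis [-0.001  0.002 -1.   ] q7 -0.08
```

The rows are not in the units I measure in: shifts go in shares of 0.4 m and turns go in shares of pi rad. I convert before sending: 0.0356 m / 0.4 = 0.089, -0.0141 m / 0.4 = -0.0353.

Emit:
nudge_tcp(
  deltas=[
    {"pos": [0.089,-0.0353,0.01],"finger_gap": 0.6},
    {"pos": [0.089,-0.0353,0.01],"finger_gap": 0.6},
    {"pos": [0.089,-0.0353,0.01],"finger_gap": 0.6},
    {"pos": [0.089,-0.0353,0.01],"finger_gap": 0.6},
    {"pos": [0.089,-0.0353,0.01],"finger_gap": 0.6},
    {"pos": [0.089,-0.0353,0.01],"finger_gap": 0.6},
    {"pos": [0.089,-0.0353,0.01],"finger_gap": 0.6},
    {"pos": [0.089,-0.0353,0.01],"finger_gap": 0.6},
    {"pos": [0.089,-0.0353,0.01],"finger_gap": 0.6},
    {"pos": [0.089,-0.0353,0.01],"finger_gap": 0.6},
    {"pos": [0.089,-0.0353,0.01],"finger_gap": 0.6},
    {"pos": [0.089,-0.0353,0.01],"finger_gap": 0.6},
    {"pos": [0.089,-0.0353,0.01],"finger_gap": 0.6},
    {"pos": [0.089,-0.0353,0.01],"finger_gap": 0.6},
    {"pos": [0.089,-0.0353,0.01],"finger_gap": 0.6},
  ],
  grip_n=40,
)

```text
t: 1.6
eef_pos: [0.6316, -0.3185, 0.1706]
tool_rot: [-0.0, 0.992, 0.123, -0.0]
contact_force: [-0.7, -1.1, 0.2]
gripper_width: 0.604
grasp_force: 0.0
```

Emit:
nudge_tcp(
  deltas=[
    {"spin": 0.0477,"finger_gap": 0.6},
    {"spin": 0.0477,"finger_gap": 0.6},
    {"spin": 0.0477,"finger_gap": 0.6},
    {"spin": 0.0477,"finger_gap": 0.6},
    {"spin": 0.0477,"finger_gap": 0.6},
    {"spin": 0.0477,"finger_gap": 0.6},
    {"spin": 0.0477,"finger_gap": 0.6},
    {"finger_gap": 0.6},
    {"finger_gap": 0.6},
  ],
)

```text
t: 2.5
eef_pos: [0.6306, -0.3194, 0.1709]
tool_rot: [0.0, 0.921, -0.389, -0.0]
contact_force: [-0.4, 0.5, 0.3]
gripper_width: 0.598
grasp_force: 0.0
```

```bash
python3 -c "
from h import *
go(.631,-.3195,.06,np.radians(44))"
```

```text
cur yaw -2.3708 turn 0.0028 shift(before turn) [ 0.0004 -0.0003  0.1109] zaxis [-0.001  0.    -1.   ] q7 -1.92
```

In the tool's units: 0.03 m / 0.4 = 0.075, 0.012 m / 0.4 = 0.03.

Emit:
nudge_tcp(
  deltas=[
    {"pos": [0,0,0.075],"finger_gap": 0.6},
    {"pos": [0,0,0.075],"finger_gap": 0.6},
    {"pos": [0,0,0.075],"finger_gap": 0.6},
    {"pos": [0,0,0.075],"finger_gap": 0.6},
    {"pos": [0,0,0.03],"finger_gap": 0.6},
    {"pos": [0,0,0.03],"finger_gap": 0.6},
    {"pos": [0,0,0.03],"finger_gap": 0.6},
    {"finger_gap": 0.6},
    {"finger_gap": 0},
    {"finger_gap": 0},
    {"finger_gap": 0},
    {"finger_gap": 0},
    {"finger_gap": 0},
    {"finger_gap": 0},
    {"finger_gap": 0},
    {"finger_gap": 0},
  ],
  grip_n=40,
)

```text
t: 4.1
eef_pos: [0.6316, -0.32, 0.0166]
tool_rot: [-0.0, 0.92, -0.391, 0.001]
contact_force: [-0.5, 0.1, 6.4]
gripper_width: 0.125
grasp_force: 40.4
```

Emit:
nudge_tcp(
  deltas=[
    {"pos": [0,0,-0.05],"finger_gap": 0},
    {"pos": [0,0,-0.075],"finger_gap": 0},
    {"pos": [0,0,-0.075],"finger_gap": 0},
    {"pos": [0,0,-0.075],"finger_gap": 0},
    {"finger_gap": 0},
    {"finger_gap": 0},
  ],
)

```text
t: 4.7
eef_pos: [0.6308, -0.3197, 0.1257]
tool_rot: [-0.0, 0.92, -0.391, 0.0]
contact_force: [-0.6, -0.5, -1.7]
gripper_width: 0.133
grasp_force: 39.6
```

Run:
```python
from h import *
a=shot("top","top1");b=shot("side","side1")
p=pix("top",[[.631,-.3195,.11]])[0].astype(int);q=pix("side",[[.631,-.3195,.11]])[0].astype(int);print(p,q)
cr=lambda i,p:cv2.resize(i[p[1]-60:p[1]+60,p[0]-60:p[0]+60],None,fx=3.3,fy=3.3)
cv2.imwrite("pics/g1.png",cv2.convertScaleAbs(np.hstack([cr(a,p),cr(b,q)]),alpha=1.5))
go(.4795,-.3130,.12,np.radians(60.65))
```

```text
[468 192] [304 120]
cur yaw -2.3749 turn -0.2918 shift(before turn) [-0.1086  0.104   0.0041] zaxis [-0.002  0.001 -1.   ] q7 -1.92
```

View pics/g1.png

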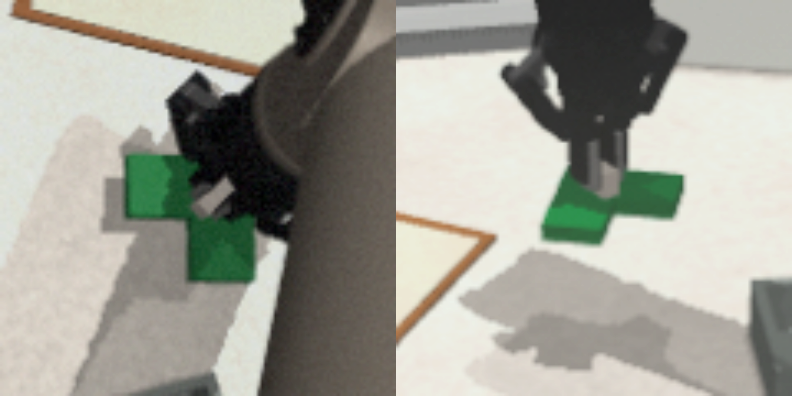

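The plate is held level, with the notch at about (464.7,197.8) in the top view and (309.5,122) in the side view. I'll use this to check the camera offset.

Run:
```python
from m import *
print(w("top",[[464.7,197.8]],.121),w("side",[[309.5,122]],.121),"expect .619 -.3075")
for n,z in(("top",.121),("side",.121)):
    im=cv2.imread(f"pics/{n}1.png");H,S,V=[x.astype(int) for x in cv2.split(cv2.cvtColor(im,cv2.COLOR_BGR2HSV))]
    m=roi(n,(H>55)&(H<85)&(S>110)&(V>50),(460,200) if n=="top" else (304,130),50)
    a=cv2.approxPolyDP(big(m).astype(np.int32),3,True).reshape(-1,2)
    print(n,[(p.tolist(),q.round(4).tolist()) for p,q in zip(a,w(n,a,z))])
```

```text
[[ 0.61820475 -0.30778291]] [[ 0.61543384 -0.29630197]] expect .619 -.3075
top [([446, 180], [0.6562, -0.2698]), ([448, 197], [0.6199, -0.2727]), ([466, 196], [0.622, -0.3107]), ([466, 182], [0.652, -0.312])]
side [([330, 113], [0.5776, -0.3418]), ([314, 112], [0.6132, -0.341]), ([308, 121], [0.6194, -0.3]), ([295, 113], [0.6539, -0.3305]), ([289, 131], [0.6516, -0.2531]), ([304, 133], [0.6189, -0.2497]), ([309, 122], [0.6165, -0.2961]), ([327, 124], [0.5769, -0.2935])]
```

Expected and seen agree to about 2 mm, so I keep the mean of the cameras. Carrying the green plate over the base.

In the tool's units: -0.0272 m / 0.4 = -0.068, 0.026 m / 0.4 = 0.065, -0.146 rad / 3.1416 = -0.0465.

Emit:
nudge_tcp(
  deltas=[
    {"pos": [-0.068,0.065,0],"finger_gap": 0},
    {"pos": [-0.068,0.065,0],"finger_gap": 0},
    {"pos": [-0.068,0.065,0],"finger_gap": 0},
    {"pos": [-0.068,0.065,0],"finger_gap": 0},
    {"spin": -0.0465,"finger_gap": 0},
    {"spin": -0.0465,"finger_gap": 0},
    {"finger_gap": 0},
    {"finger_gap": 0},
  ],
)

```text
t: 5.6
eef_pos: [0.4799, -0.3131, 0.1244]
tool_rot: [-0.0, 0.967, -0.255, -0.001]
contact_force: [0.0, 0.2, -0.5]
gripper_width: 0.127
grasp_force: 39.6
```

```bash
python3 -c "
from h import *
go(.4795,-.3130,.026,np.radians(60.65))"
```

```text
cur yaw -2.0869 turn -0.0038 shift(before turn) [-0.0002  0.0001  0.0984] zaxis [-0.001  0.001 -1.   ] q7 -1.58
```

In the tool's units: 0.025 m / 0.4 = 0.0625, 0.02 m / 0.4 = 0.05.

Emit:
nudge_tcp(
  deltas=[
    {"pos": [0,0,0.0625],"finger_gap": 0},
    {"pos": [0,0,0.0625],"finger_gap": 0},
    {"pos": [0,0,0.05],"finger_gap": 0},
    {"pos": [0,0,0.0375],"finger_gap": 0},
    {"pos": [0,0,0.025],"finger_gap": 0},
    {"pos": [0,0,0.0125],"finger_gap": 0},
    {"finger_gap": 0},
  ],
)

```text
t: 6.3
eef_pos: [0.4806, -0.3136, 0.0253]
tool_rot: [0.0, 0.967, -0.254, 0.0]
contact_force: [0.3, -0.0, -0.9]
gripper_width: 0.127
grasp_force: 39.7
```

In the tool's units: -0.04 m / 0.4 = -0.1, -0.03 m / 0.4 = -0.075.

Emit:
nudge_tcp(
  deltas=[
    {"pos": [0,0,0.0038],"finger_gap": 0},
    {"finger_gap": 0.3},
    {"finger_gap": 0.3},
    {"finger_gap": 0.3},
    {"finger_gap": 0.3},
    {"pos": [0,0,-0.05],"finger_gap": 0.3},
    {"pos": [0,0,-0.075],"finger_gap": 0.3},
    {"pos": [0,0,-0.1],"finger_gap": 0.3},
    {"pos": [0,0,-0.1],"finger_gap": 0.6},
    {"finger_gap": 0.6},
    {"finger_gap": 0.6},
  ],
)

```text
t: 7.4
eef_pos: [0.4809, -0.3137, 0.1548]
tool_rot: [0.0, 0.967, -0.253, 0.001]
contact_force: [-0.3, 0.9, -0.8]
gripper_width: 0.6
grasp_force: 0.0
```

```bash
python3 -c "
from h import *
go(.6295,-.0978,.12,np.radians(-9))"
```

```text
cur yaw -2.0831 turn 1.2156 shift(before turn) [ 0.0236 -0.261   0.0349] zaxis [ 0.002 -0.001 -1.   ] q7 -1.58
```

In the tool's units: -0.0326 m / 0.4 = -0.0815, 0.003 m / 0.4 = 0.0075.

Emit:
nudge_tcp(
  deltas=[
    {"pos": [0.0075,-0.0815,0],"finger_gap": 0.6},
    {"pos": [0.0075,-0.0815,0],"finger_gap": 0.6},
    {"pos": [0.0075,-0.0815,0],"finger_gap": 0.6},
    {"pos": [0.0075,-0.0815,0],"finger_gap": 0.6},
    {"pos": [0.0075,-0.0815,0],"finger_gap": 0.6},
    {"pos": [0.0075,-0.0815,0],"finger_gap": 0.6},
    {"pos": [0.0075,-0.0815,0],"finger_gap": 0.6},
    {"pos": [0.0075,-0.0815,0],"finger_gap": 0.6},
  ],
)

```text
t: 8.2
eef_pos: [0.6285, -0.0966, 0.1517]
tool_rot: [0.0, 0.967, -0.253, -0.002]
contact_force: [-0.1, -0.5, -0.3]
gripper_width: 0.599
grasp_force: 0.0
```

Emit:
nudge_tcp(
  deltas=[
    {"spin": -0.0471,"finger_gap": 0.6},
    {"spin": -0.0471,"finger_gap": 0.6},
    {"spin": -0.0471,"finger_gap": 0.6},
    {"spin": -0.0471,"finger_gap": 0.6},
    {"spin": -0.0471,"finger_gap": 0.6},
    {"spin": -0.0471,"finger_gap": 0.6},
    {"spin": -0.0471,"finger_gap": 0.6},
    {"spin": -0.0471,"finger_gap": 0.6},
    {"spin": -0.0471,"finger_gap": 0.6},
    {"spin": -0.0471,"finger_gap": 0.6},
    {"spin": -0.0471,"finger_gap": 0.6},
    {"spin": -0.0471,"finger_gap": 0.6},
    {"spin": -0.0471,"finger_gap": 0.6},
    {"finger_gap": 0.6},
    {"finger_gap": 0.6},
  ],
)

```text
t: 9.7
eef_pos: [0.6283, -0.0978, 0.1524]
tool_rot: [-0.001, 0.762, 0.647, -0.001]
contact_force: [-0.4, -0.1, -0.6]
gripper_width: 0.6
grasp_force: 0.0
```

```bash
python3 -c "
from h import *
go(.6295,-.0978,.0165,np.radians(-9))"
```

```text
cur yaw -0.163 turn -0.0059 shift(before turn) [0.0002 0.0015 0.1359] zaxis [-0.002  0.001 -1.   ] q7 -0.31
```

In the tool's units: 0.03 m / 0.4 = 0.075, 0.02 m / 0.4 = 0.05.

Emit:
nudge_tcp(
  deltas=[
    {"pos": [0,0.0038,0.075],"finger_gap": 0.6},
    {"pos": [0,0,0.075],"finger_gap": 0.6},
    {"pos": [0,0,0.075],"finger_gap": 0.6},
    {"pos": [0,0,0.05],"finger_gap": 0.6},
    {"pos": [0,0,0.03],"finger_gap": 0.6},
    {"pos": [0,0,0.03],"finger_gap": 0.6},
    {"finger_gap": 0.6},
    {"finger_gap": 0},
    {"finger_gap": 0},
    {"finger_gap": 0},
    {"finger_gap": 0},
    {"finger_gap": 0},
    {"finger_gap": 0},
    {"finger_gap": 0},
  ],
  grip_n=40,
)

```text
t: 11.1
eef_pos: [0.6316, -0.0982, 0.0211]
tool_rot: [0.001, 0.761, 0.649, 0.001]
contact_force: [-0.3, -0.4, 6.4]
gripper_width: 0.128
grasp_force: 41.0
```

Emit:
nudge_tcp(
  deltas=[
    {"pos": [0,0,-0.05],"finger_gap": 0},
    {"pos": [0,0,-0.075],"finger_gap": 0},
    {"pos": [0,0,-0.075],"finger_gap": 0},
    {"pos": [0,0,-0.075],"finger_gap": 0},
    {"finger_gap": 0},
    {"finger_gap": 0},
  ],
)

```text
t: 11.7
eef_pos: [0.6307, -0.0983, 0.1302]
tool_rot: [0.0, 0.761, 0.649, 0.0]
contact_force: [-0.1, -0.4, -1.2]
gripper_width: 0.126
grasp_force: 40.1
```

Run:
```python
from h import *
o=status.get_obs();c=o["eef_pos"]
a=shot("top","top2");b=shot("side","side2")
p=pix("top",[c])[0].astype(int);q=pix("side",[c])[0].astype(int);r=[457,285]
cr=lambda i,p:cv2.resize(i[p[1]-50:p[1]+50,p[0]-50:p[0]+50],None,fx=2.6,fy=2.6)
cv2.imwrite("pics/g2.png",cv2.convertScaleAbs(np.hstack([cr(a,p),cr(b,q),cr(a,r)]),alpha=1.5))
go(.4049,-.3042,.12,np.radians(60.65))
```

```text
cur yaw -0.1591 turn -1.2176 shift(before turn) [-0.239  -0.1891  0.009 ] zaxis [-0.002  0.    -1.   ] q7 -0.32
```

View pics/g2.png

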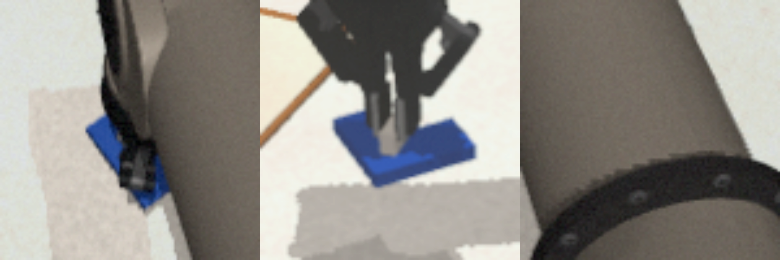

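In the tool's units: -0.0299 m / 0.4 = -0.0748, -0.0236 m / 0.4 = -0.059, -0.1355 rad / 3.1416 = -0.0431.

Emit:
nudge_tcp(
  deltas=[
    {"pos": [-0.0748,-0.059,0],"finger_gap": 0},
    {"pos": [-0.0748,-0.059,0],"finger_gap": 0},
    {"pos": [-0.0748,-0.059,0],"finger_gap": 0},
    {"pos": [-0.0748,-0.059,0],"finger_gap": 0},
    {"pos": [-0.0748,-0.059,0],"finger_gap": 0},
    {"pos": [-0.0748,-0.059,0],"finger_gap": 0},
    {"pos": [-0.0748,-0.059,0],"finger_gap": 0},
    {"pos": [-0.0748,-0.059,0],"finger_gap": 0},
    {"spin": -0.0431,"finger_gap": 0},
    {"spin": -0.0431,"finger_gap": 0},
    {"spin": -0.0431,"finger_gap": 0},
    {"spin": -0.0431,"finger_gap": 0},
    {"spin": -0.0431,"finger_gap": 0},
    {"spin": -0.0431,"finger_gap": 0},
    {"spin": -0.0431,"finger_gap": 0},
    {"spin": -0.0431,"finger_gap": 0},
    {"spin": -0.0431,"finger_gap": 0},
    {"finger_gap": 0},
    {"finger_gap": 0},
  ],
)

```text
t: 13.7
eef_pos: [0.4057, -0.3041, 0.1289]
tool_rot: [-0.001, 0.254, 0.967, 0.001]
contact_force: [-0.2, -0.6, -0.4]
gripper_width: 0.123
grasp_force: 40.1
```

Run:
```python
from m import *
go(.4049,-.3042,.0305,np.radians(60.65))
a=shot("top","top3");b=shot("side","side3")
cr=lambda i,p:cv2.resize(i[p[1]-55:p[1]+55,p[0]-55:p[0]+55],None,fx=3.5,fy=3.5)
cv2.imwrite("pics/g3.png",cv2.convertScaleAbs(np.hstack([cr(a,(457,285)),cr(b,(389,155))]),alpha=1.5))
```

```text
cur yaw 1.0567 turn -0.0018 shift(before turn) [ 0.0005 -0.0005  0.0984] zaxis [-0.001  0.001 -1.   ] q7 1.27
```

View pics/g3.png

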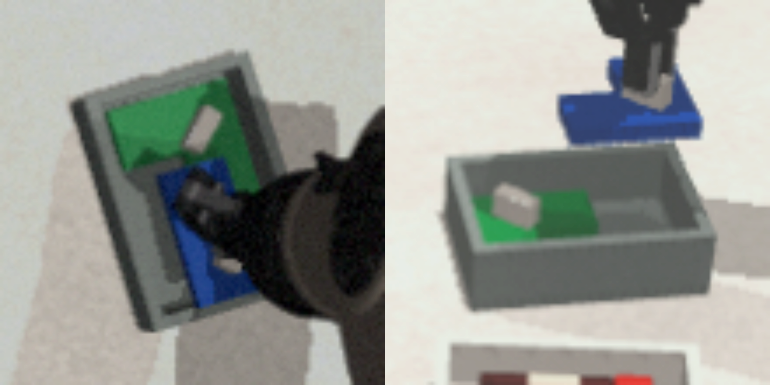

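Green lies flat in its corner. The held blue plate has its arm to the left and its notch facing green, as needed. Lowering it.

In the tool's units: 0.025 m / 0.4 = 0.0625, 0.02 m / 0.4 = 0.05.

Emit:
nudge_tcp(
  deltas=[
    {"pos": [0.0013,-0.0013,0.0625],"finger_gap": 0},
    {"pos": [0,0,0.0625],"finger_gap": 0},
    {"pos": [0,0,0.05],"finger_gap": 0},
    {"pos": [0,0,0.0375],"finger_gap": 0},
    {"pos": [0,0,0.02],"finger_gap": 0},
    {"pos": [0,0,0.0125],"finger_gap": 0},
    {"finger_gap": 0},
  ],
)

```text
t: 14.5
eef_pos: [0.4057, -0.3045, 0.0317]
tool_rot: [-0.0, 0.252, 0.968, 0.0]
contact_force: [0.4, 0.5, -1.6]
gripper_width: 0.129
grasp_force: 40.1
```

In the tool's units: 0.0015 m / 0.4 = 0.0038.

Emit:
nudge_tcp(
  deltas=[
    {"pos": [0,0,0.0038],"finger_gap": 0},
    {"pos": [0,0,0.0038],"finger_gap": 0},
    {"finger_gap": 0},
  ],
)

```text
t: 14.8
eef_pos: [0.4058, -0.3048, 0.0291]
tool_rot: [0.0, 0.252, 0.968, -0.0]
contact_force: [0.2, 1.5, -1.1]
gripper_width: 0.124
grasp_force: 40.1
```

In the tool's units: 0.0015 m / 0.4 = 0.0038.

Emit:
nudge_tcp(
  deltas=[
    {"pos": [0,0,0.0038],"finger_gap": 0},
    {"finger_gap": 0},
  ],
)

```text
t: 15.0
eef_pos: [0.4058, -0.3049, 0.0289]
tool_rot: [0.0, 0.253, 0.968, -0.001]
contact_force: [-5.4, 3.2, 17.7]
gripper_width: 0.124
grasp_force: 42.4
```

Emit:
nudge_tcp(
  deltas=[
    {"pos": [0,0,0.0025],"finger_gap": 0},
    {"finger_gap": 0},
  ],
)

```text
t: 15.2
eef_pos: [0.4058, -0.3048, 0.0289]
tool_rot: [0.0, 0.252, 0.968, -0.001]
contact_force: [-8.5, 4.0, 30.3]
gripper_width: 0.123
grasp_force: 43.9
```

In the tool's units: -0.04 m / 0.4 = -0.1, -0.03 m / 0.4 = -0.075.

Emit:
nudge_tcp(
  deltas=[
    {"pos": [0,0,-0.005],"finger_gap": 0},
    {"finger_gap": 0.3},
    {"finger_gap": 0.3},
    {"finger_gap": 0.3},
    {"finger_gap": 0.3},
    {"pos": [0,0,-0.05],"finger_gap": 0.3},
    {"pos": [0,0,-0.075],"finger_gap": 0.3},
    {"pos": [0,0,-0.1],"finger_gap": 0.3},
    {"pos": [0,0,-0.1],"finger_gap": 0.6},
    {"pos": [0,0,-0.075],"finger_gap": 0.6},
    {"finger_gap": 0.6},
  ],
)

```text
t: 16.3
eef_pos: [0.4081, -0.3058, 0.1923]
tool_rot: [0.003, 0.253, 0.968, -0.002]
contact_force: [0.2, -0.0, 0.0]
gripper_width: 0.598
grasp_force: 0.0
```

Run:
```python
from m import *
go(.4327,-.1085,.12,np.radians(93.5))
im=cv2.imread("pics/top0.png");V=cv2.GaussianBlur(cv2.cvtColor(im,cv2.COLOR_BGR2GRAY),(3,3),0).astype(int)
print(V[289,330:345],V[289,385:402])
```

```text
cur yaw 1.0602 turn -0.5716 shift(before turn) [0.0754 0.1843 0.0715] zaxis [ 0.006 -0.005 -1.   ] q7 1.34
[127 127 126 126 127 127 126 127 127 127 122 105  88  99 120] [122 112  93  74  77 102 123 127 126 126 125 124 125 126 126 126 125]
```

In the tool's units: 0.0307 m / 0.4 = 0.0768, 0.0126 m / 0.4 = 0.0315, -0.147 rad / 3.1416 = -0.0468.

Emit:
nudge_tcp(
  deltas=[
    {"pos": [0.0315,0.0768,0],"finger_gap": 0.6},
    {"pos": [0.0315,0.0768,0],"finger_gap": 0.6},
    {"pos": [0.0315,0.0768,0],"finger_gap": 0.6},
    {"pos": [0.0315,0.0768,0],"finger_gap": 0.6},
    {"pos": [0.0315,0.0768,0],"finger_gap": 0.6},
    {"pos": [0.0315,0.0768,0],"finger_gap": 0.6},
    {"spin": -0.0468,"finger_gap": 0.6},
    {"spin": -0.0468,"finger_gap": 0.6},
    {"spin": -0.0468,"finger_gap": 0.6},
    {"spin": -0.0468,"finger_gap": 0.6},
    {"finger_gap": 0.6},
    {"finger_gap": 0.6},
  ],
)

```text
t: 17.5
eef_pos: [0.4292, -0.1069, 0.1877]
tool_rot: [-0.0, -0.037, 0.999, 0.0]
contact_force: [-0.2, -0.1, -0.3]
gripper_width: 0.6
grasp_force: 0.0
```

Run:
```python
from m import *
go(.4327,-.1085,.02,np.radians(94.5))
a=shot("top","top4");b=shot("side","side4")
cr=lambda i,p:cv2.resize(i[p[1]-55:p[1]+55,p[0]-55:p[0]+55],None,fx=3.5,fy=3.5)
cv2.imwrite("pics/g4.png",cv2.convertScaleAbs(np.hstack([cr(a,(457,285)),cr(b,(389,165))]),alpha=1.5))
```

```text
cur yaw 1.6444 turn -0.0049 shift(before turn) [-0.0035 -0.0019  0.1677] zaxis [-0.001  0.001 -1.   ] q7 1.49
```

View pics/g4.png

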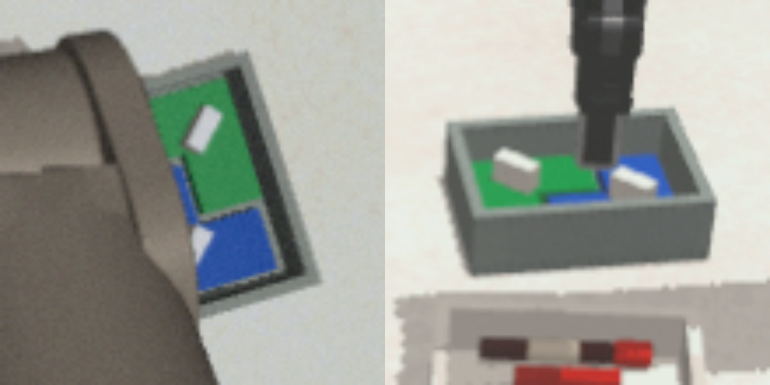

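Both plates lie flat and interlocked, with an even gap. Red tray next: the bar leaves 28 mm free each side, so the fingers stay narrow (0.26).

In the tool's units: 0.03 m / 0.4 = 0.075, -0.0035 m / 0.4 = -0.0088.

Emit:
nudge_tcp(
  deltas=[
    {"pos": [-0.0088,-0.0048,0.075],"finger_gap": 0.26},
    {"pos": [0,0,0.075],"finger_gap": 0.26},
    {"pos": [0,0,0.075],"finger_gap": 0.26},
    {"pos": [0,0,0.075],"finger_gap": 0.26},
    {"finger_gap": 0.26},
    {"finger_gap": 0.26},
  ],
  grip_n=60,
)

```text
t: 18.2
eef_pos: [0.4333, -0.1081, 0.0686]
tool_rot: [-0.0, -0.039, 0.999, 0.0]
contact_force: [0.3, 0.6, 0.8]
gripper_width: 0.26
grasp_force: 0.0
```

```bash
python3 -c "
from h import *
go(.4327,-.1085,.015,np.radians(94.5))"
```

```text
cur yaw 1.6482 turn -0.0012 shift(before turn) [ 0.0006 -0.0003  0.0536] zaxis [-0.001  0.    -1.   ] q7 1.26
```

In the tool's units: 0.02 m / 0.4 = 0.05, 0.015 m / 0.4 = 0.0375.

Emit:
nudge_tcp(
  deltas=[
    {"pos": [0,0,0.05],"finger_gap": 0.26},
    {"pos": [0,0,0.0375],"finger_gap": 0.26},
    {"pos": [0,0,0.025],"finger_gap": 0.26},
    {"pos": [0,0,0.02],"finger_gap": 0.26},
    {"finger_gap": 0.26},
  ],
)

```text
t: 18.7
eef_pos: [0.4334, -0.1086, 0.0154]
tool_rot: [0.0, -0.039, 0.999, -0.0]
contact_force: [0.0, 0.5, 0.8]
gripper_width: 0.262
grasp_force: 0.0
```

Emit:
nudge_tcp(
  deltas=[
    {"finger_gap": 0},
    {"finger_gap": 0},
    {"finger_gap": 0},
    {"finger_gap": 0},
    {"finger_gap": 0},
    {"finger_gap": 0},
  ],
  grip_n=70,
)

```text
t: 19.3
eef_pos: [0.4338, -0.1086, 0.016]
tool_rot: [0.001, -0.039, 0.999, -0.0]
contact_force: [-2.4, 0.8, 6.8]
gripper_width: 0.118
grasp_force: 69.7
```

In the tool's units: -0.03 m / 0.4 = -0.075, -0.02 m / 0.4 = -0.05.

Emit:
nudge_tcp(
  deltas=[
    {"pos": [0,0,-0.05],"finger_gap": 0},
    {"pos": [0,0,-0.075],"finger_gap": 0},
    {"pos": [0,0,-0.075],"finger_gap": 0},
    {"pos": [0,0,-0.075],"finger_gap": 0},
    {"finger_gap": 0},
    {"finger_gap": 0},
  ],
)

```text
t: 19.9
eef_pos: [0.4331, -0.109, 0.1254]
tool_rot: [0.0, -0.038, 0.999, -0.0]
contact_force: [0.6, 0.5, -2.5]
gripper_width: 0.122
grasp_force: 68.7
```

```bash
python3 -c "
from h import *
go(.4427,-.3084,.14,np.radians(105.65))"
```

```text
cur yaw 1.6477 turn -0.1963 shift(before turn) [ 0.0057 -0.1995 -0.0144] zaxis [ 0.001 -0.001 -1.   ] q7 1.37
```

The rows are not in the units I measure in: shifts go in shares of 0.4 m and turns go in shares of pi rad. I convert before sending: -0.0271 m / 0.4 = -0.0678, -0.01 m / 0.4 = -0.025, -0.066 rad / 3.1416 = -0.021.

Emit:
nudge_tcp(
  deltas=[
    {"pos": [0.002,-0.025,0],"finger_gap": 0},
    {"pos": [0.002,-0.0678,0],"finger_gap": 0},
    {"pos": [0.002,-0.0678,0],"finger_gap": 0},
    {"pos": [0.002,-0.0678,0],"finger_gap": 0},
    {"pos": [0.002,-0.0678,0],"finger_gap": 0},
    {"pos": [0.002,-0.0678,0],"finger_gap": 0},
    {"pos": [0.002,-0.0678,0],"finger_gap": 0},
    {"pos": [0,-0.0678,0],"finger_gap": 0},
    {"spin": -0.021,"finger_gap": 0},
    {"spin": -0.021,"finger_gap": 0},
    {"spin": -0.021,"finger_gap": 0},
    {"finger_gap": 0},
    {"finger_gap": 0},
  ],
)

```text
t: 21.2
eef_pos: [0.4423, -0.3082, 0.124]
tool_rot: [-0.001, -0.136, 0.991, 0.001]
contact_force: [0.0, 0.3, -1.0]
gripper_width: 0.121
grasp_force: 68.6
```

Run:
```python
from m import *
go(.4427,-.3084,.06,np.radians(105.65))
b=shot("side","side5");a=shot("top","top5")
cr=lambda i,p:cv2.resize(i[p[1]-55:p[1]+55,p[0]-55:p[0]+55],None,fx=3.5,fy=3.5)
cv2.imwrite("pics/g5.png",cv2.convertScaleAbs(np.hstack([cr(a,(457,285)),cr(b,(389,145))]),alpha=1.5))
```

```text
cur yaw 1.8445 turn 0.0006 shift(before turn) [-0.0004 -0.0004  0.064 ] zaxis [-0.002  0.001 -1.   ] q7 1.91
```

View pics/g5.png

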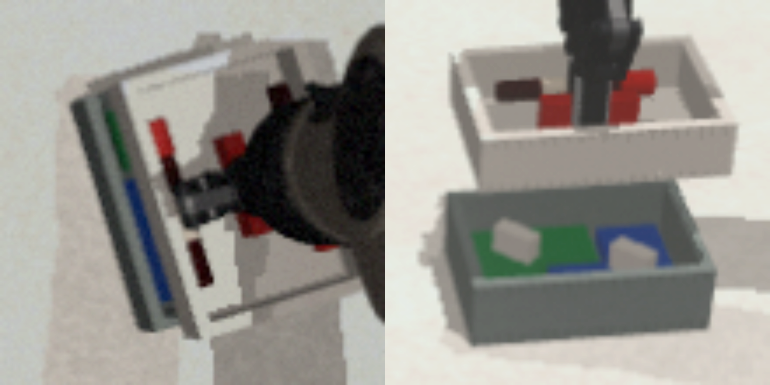

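Tray level, parallel to the base below. I'll check its centring against the side-view near rim corners, about (361.4,128.6) and (434.6,125.7).

Run:
```python
from m import *
u=np.array([.9629,.2698]);v=np.array([-.2698,.9629]);c=np.array([.4423,-.3082])
for z,s in((.148,[[361.4,128.6],[434.6,125.7]]),):
    P=w("side",s,z)-np.array([-.0013,.002]); print([( (p-c)@u,(p-c)@v) for p in P])
c0=np.array([.4422,-.3086])
P=w("side",[[329+90/3,113+178/3],[329+298/3,113+161/3]],.045)-np.array([-.0013,.002]); print([( (p-c0)@u,(p-c0)@v) for p in P])
```

```text
[(np.float64(0.07323094432824488), np.float64(0.04865771260336344)), (np.float64(-0.07747329708963414), np.float64(0.05452390835042871))]
[(np.float64(0.07554970367130008), np.float64(0.054884343349666326)), (np.float64(-0.07694963320774012), np.float64(0.0514939780988839))]
```

In the tool's units: 0.02 m / 0.4 = 0.05, -0.0015 m / 0.4 = -0.0038.

Emit:
nudge_tcp(
  deltas=[
    {"pos": [-0.0038,0,0.05],"finger_gap": 0},
    {"pos": [0,0,0.05],"finger_gap": 0},
    {"pos": [0,0,0.025],"finger_gap": 0},
    {"pos": [0,0,0.015],"finger_gap": 0},
    {"pos": [0,0,0.0125],"finger_gap": 0},
    {"finger_gap": 0},
  ],
)

```text
t: 21.9
eef_pos: [0.4446, -0.3076, 0.0642]
tool_rot: [-0.0, -0.137, 0.991, 0.0]
contact_force: [0.5, -0.4, -2.9]
gripper_width: 0.123
grasp_force: 68.7
```

Emit:
nudge_tcp(
  deltas=[
    {"pos": [0,0,0.0075],"finger_gap": 0},
    {"pos": [0,0,0.005],"finger_gap": 0},
    {"finger_gap": 0},
  ],
)

```text
t: 22.2
eef_pos: [0.4446, -0.3078, 0.0594]
tool_rot: [0.0, -0.137, 0.991, -0.0]
contact_force: [-0.6, -0.5, -2.9]
gripper_width: 0.117
grasp_force: 68.7
```

In the tool's units: 0.002 m / 0.4 = 0.005.

Emit:
nudge_tcp(
  deltas=[
    {"pos": [0,0,0.005],"finger_gap": 0},
    {"finger_gap": 0},
  ],
)

```text
t: 22.4
eef_pos: [0.4445, -0.3077, 0.0572]
tool_rot: [-0.0, -0.137, 0.991, -0.0]
contact_force: [-0.2, -0.5, -2.0]
gripper_width: 0.119
grasp_force: 68.7
```

Emit:
nudge_tcp(
  deltas=[
    {"pos": [0,0,0.0038],"finger_gap": 0},
    {"finger_gap": 0},
  ],
)

```text
t: 22.6
eef_pos: [0.4448, -0.3077, 0.0561]
tool_rot: [0.0, -0.137, 0.991, -0.0]
contact_force: [-1.1, 0.3, 0.4]
gripper_width: 0.119
grasp_force: 69.0
```

The red tray seated at the expected height (TCP 0.056). Releasing and moving on to the yellow tray.

In the tool's units: -0.04 m / 0.4 = -0.1, -0.03 m / 0.4 = -0.075.

Emit:
nudge_tcp(
  deltas=[
    {"finger_gap": 0.26},
    {"finger_gap": 0.26},
    {"finger_gap": 0.26},
    {"finger_gap": 0.26},
    {"pos": [0,0,-0.05],"finger_gap": 0.26},
    {"pos": [0,0,-0.075],"finger_gap": 0.26},
    {"pos": [0,0,-0.1],"finger_gap": 0.26},
    {"pos": [0,0,-0.1],"finger_gap": 0.26},
    {"finger_gap": 0.26},
    {"finger_gap": 0.26},
  ],
)

```text
t: 23.6
eef_pos: [0.4449, -0.3081, 0.1866]
tool_rot: [0.001, -0.137, 0.991, -0.001]
contact_force: [-0.1, 0.2, 0.2]
gripper_width: 0.261
grasp_force: 0.0
```

```bash
python3 -c "
from h import *
go(.52,0,.19,np.radians(75.2));go(.4357,.3193,.19,np.radians(75.2))"
```

```text
cur yaw 1.8462 turn 0.5337 shift(before turn) [-0.156   0.2761 -0.0038] zaxis [ 0.001 -0.002 -1.   ] q7 1.98
cur yaw 1.8462 turn 0.5337 shift(before turn) [-0.1617  0.6062 -0.0045] zaxis [ 0.001 -0.002 -1.   ] q7 1.98
```

In the tool's units: 0.0367 m / 0.4 = 0.0918, 0.0345 m / 0.4 = 0.0863.

Emit:
nudge_tcp(
  deltas=[
    {"pos": [-0.0488,0.0863,0],"finger_gap": 0.26},
    {"pos": [-0.0488,0.0863,0],"finger_gap": 0.26},
    {"pos": [-0.0488,0.0863,0],"finger_gap": 0.26},
    {"pos": [-0.0488,0.0863,0],"finger_gap": 0.26},
    {"pos": [-0.0488,0.0863,0],"finger_gap": 0.26},
    {"pos": [-0.0488,0.0863,0],"finger_gap": 0.26},
    {"pos": [-0.0488,0.0863,0],"finger_gap": 0.26},
    {"pos": [-0.0488,0.0863,0],"finger_gap": 0.26},
    {"pos": [-0.0015,0.0918,0],"finger_gap": 0.26},
    {"pos": [-0.0015,0.0918,0],"finger_gap": 0.26},
    {"pos": [-0.0015,0.0918,0],"finger_gap": 0.26},
    {"pos": [-0.0015,0.0918,0],"finger_gap": 0.26},
    {"pos": [-0.0015,0.0918,0],"finger_gap": 0.26},
    {"pos": [-0.0015,0.0918,0],"finger_gap": 0.26},
    {"pos": [-0.0015,0.0918,0],"finger_gap": 0.26},
    {"pos": [-0.0015,0.0918,0],"finger_gap": 0.26},
    {"pos": [-0.0015,0.0918,0],"finger_gap": 0.26},
  ],
)

```text
t: 25.3
eef_pos: [0.4337, 0.3202, 0.1841]
tool_rot: [-0.001, -0.137, 0.991, -0.001]
contact_force: [0.5, 0.3, 0.2]
gripper_width: 0.259
grasp_force: 0.0
```

Emit:
nudge_tcp(
  deltas=[
    {"spin": 0.0425,"finger_gap": 0.26},
    {"spin": 0.0425,"finger_gap": 0.26},
    {"spin": 0.0425,"finger_gap": 0.26},
    {"spin": 0.0425,"finger_gap": 0.26},
    {"finger_gap": 0.26},
    {"finger_gap": 0.26},
  ],
)

```text
t: 25.9
eef_pos: [0.4344, 0.3192, 0.1848]
tool_rot: [-0.001, 0.127, 0.992, -0.001]
contact_force: [-0.1, -0.7, 0.1]
gripper_width: 0.262
grasp_force: 0.0
```

```bash
python3 - <<'E'
from h import *
go(.4357,.3193,.09,np.radians(75.2))
a=shot("top","top6");b=shot("side","side6")
cr=lambda i,p:cv2.resize(i[p[1]-55:p[1]+55,p[0]-55:p[0]+55],None,fx=3.5,fy=3.5)
cv2.imwrite("pics/g6.png",cv2.convertScaleAbs(np.hstack([cr(a,(457,285)),cr(b,(389,150))]),alpha=1.5))
E
```

```text
cur yaw 1.3167 turn 0.0042 shift(before turn) [-0.0013  0.0005  0.0948] zaxis [-0.001 -0.001 -1.   ] q7 0.22
```

View pics/g6.png

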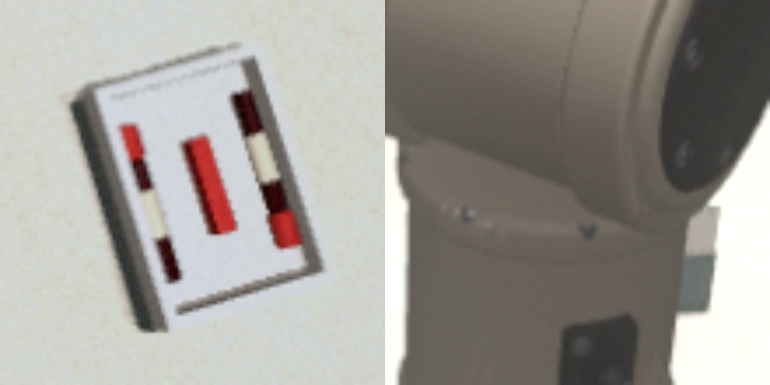

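The red tray sits flush on the base. I'll measure its bar (z=0.073) to aim the next tray, and descend on the yellow bar.

Run:
```python
from m import *
im=cv2.imread("pics/top6.png");H,S,V=[x.astype(int) for x in cv2.split(cv2.cvtColor(cv2.medianBlur(im,3),cv2.COLOR_BGR2HSV))]
m=((H<8)|(H>172))&(S>150)&(V>110)
show("red seated","top",roi("top",m,(461,288),20),.073)
```

```text
red seated top c [ 0.444  -0.3101] centroid [ 0.4433 -0.3101] size [10.9 57.6] long 15.5
```

Emit:
nudge_tcp(
  deltas=[
    {"pos": [-0.0033,0.0013,0.075],"finger_gap": 0.26},
    {"pos": [0,0,0.075],"finger_gap": 0.26},
    {"pos": [0,0,0.075],"finger_gap": 0.26},
    {"pos": [0,0,0.075],"finger_gap": 0.26},
    {"finger_gap": 0.26},
    {"finger_gap": 0.26},
  ],
  grip_n=70,
)

```text
t: 26.6
eef_pos: [0.4361, 0.3199, 0.066]
tool_rot: [-0.001, 0.128, 0.992, -0.0]
contact_force: [-0.5, 0.6, 0.6]
gripper_width: 0.261
grasp_force: 0.0
```

```bash
python3 -c "
from h import *
go(.4357,.3193,.015,np.radians(75.2))"
```

```text
cur yaw 1.3139 turn 0.0014 shift(before turn) [ 0.0002 -0.0007  0.051 ] zaxis [-0.001 -0.    -1.   ] q7 0.08
```

In the tool's units: 0.02 m / 0.4 = 0.05, 0.015 m / 0.4 = 0.0375.

Emit:
nudge_tcp(
  deltas=[
    {"pos": [0,-0.0018,0.05],"finger_gap": 0.26},
    {"pos": [0,0,0.0375],"finger_gap": 0.26},
    {"pos": [0,0,0.025],"finger_gap": 0.26},
    {"pos": [0,0,0.015],"finger_gap": 0.26},
    {"finger_gap": 0.26},
  ],
)

```text
t: 27.1
eef_pos: [0.4359, 0.319, 0.0144]
tool_rot: [-0.0, 0.128, 0.992, -0.0]
contact_force: [-0.6, 0.3, 0.7]
gripper_width: 0.256
grasp_force: 0.0
```

Emit:
nudge_tcp(
  deltas=[
    {"finger_gap": 0},
    {"finger_gap": 0},
    {"finger_gap": 0},
    {"finger_gap": 0},
    {"finger_gap": 0},
    {"finger_gap": 0},
  ],
  grip_n=70,
)

```text
t: 27.7
eef_pos: [0.4362, 0.3195, 0.0153]
tool_rot: [0.0, 0.129, 0.992, 0.0]
contact_force: [-1.5, 0.3, 5.7]
gripper_width: 0.122
grasp_force: 71.1
```

Emit:
nudge_tcp(
  deltas=[
    {"pos": [0,0,-0.05],"finger_gap": 0},
    {"pos": [0,0,-0.075],"finger_gap": 0},
    {"pos": [0,0,-0.1],"finger_gap": 0},
    {"pos": [0,0,-0.1],"finger_gap": 0},
    {"pos": [0,0,-0.1],"finger_gap": 0},
    {"finger_gap": 0},
    {"finger_gap": 0},
  ],
)

```text
t: 28.4
eef_pos: [0.4363, 0.3185, 0.1847]
tool_rot: [0.001, 0.129, 0.992, -0.0]
contact_force: [-0.6, -1.7, -3.9]
gripper_width: 0.119
grasp_force: 70.0
```

```bash
python3 -c "
from h import *
go(.52,0,.18,np.radians(105.65));go(.4437,-.3077,.18,np.radians(105.65))"
```

```text
cur yaw 1.3122 turn -0.5317 shift(before turn) [-0.1624 -0.2865  0.005 ] zaxis [ 0.001 -0.    -1.   ] q7 0.22
cur yaw 1.3122 turn -0.5317 shift(before turn) [-0.1673 -0.6035  0.005 ] zaxis [ 0.001 -0.    -1.   ] q7 0.22
```

In the tool's units: -0.0352 m / 0.4 = -0.088, -0.0318 m / 0.4 = -0.0795.

Emit:
nudge_tcp(
  deltas=[
    {"pos": [-0.025,-0.04,0],"finger_gap": 0},
    {"pos": [-0.045,-0.0795,0],"finger_gap": 0},
    {"pos": [-0.045,-0.0795,0],"finger_gap": 0},
    {"pos": [-0.045,-0.0795,0],"finger_gap": 0},
    {"pos": [-0.045,-0.0795,0],"finger_gap": 0},
    {"pos": [-0.045,-0.0795,0],"finger_gap": 0},
    {"pos": [-0.045,-0.0795,0],"finger_gap": 0},
    {"pos": [-0.045,-0.0795,0],"finger_gap": 0},
    {"pos": [-0.045,-0.0795,0],"finger_gap": 0},
    {"pos": [-0.02,-0.0795,0],"finger_gap": 0},
    {"pos": [0,-0.088,0],"finger_gap": 0},
    {"pos": [-0.0013,-0.088,0],"finger_gap": 0},
    {"pos": [-0.0013,-0.088,0],"finger_gap": 0},
    {"pos": [-0.0013,-0.088,0],"finger_gap": 0},
    {"pos": [-0.0013,-0.088,0],"finger_gap": 0},
    {"pos": [-0.0013,-0.088,0],"finger_gap": 0},
    {"pos": [-0.0013,-0.088,0],"finger_gap": 0},
    {"pos": [-0.0013,-0.088,0],"finger_gap": 0},
    {"pos": [-0.0013,-0.088,0],"finger_gap": 0},
  ],
)

```text
t: 30.3
eef_pos: [0.4364, -0.3225, 0.1822]
tool_rot: [-0.002, 0.129, 0.992, 0.001]
contact_force: [0.6, -0.2, -2.9]
gripper_width: 0.121
grasp_force: 69.8
```

Emit:
nudge_tcp(
  deltas=[
    {"spin": -0.0423,"finger_gap": 0},
    {"spin": -0.0423,"finger_gap": 0},
    {"spin": -0.0423,"finger_gap": 0},
    {"spin": -0.0423,"finger_gap": 0},
    {"finger_gap": 0},
    {"finger_gap": 0},
  ],
)

```text
t: 30.9
eef_pos: [0.4376, -0.3213, 0.1831]
tool_rot: [-0.001, -0.135, 0.991, 0.001]
contact_force: [0.2, -0.1, -2.8]
gripper_width: 0.116
grasp_force: 69.9
```

```bash
python3 - <<'E'
from h import *
go(.4437,-.3077,.11,np.radians(105.65))
b=shot("side","side7")
cv2.imwrite("pics/g7.png",cv2.convertScaleAbs(cv2.resize(b[60:200,320:460],None,fx=4,fy=4),alpha=1.5))
E
```

```text
cur yaw 1.8413 turn -0.0026 shift(before turn) [-0.0096  0.0113  0.0731] zaxis [-0.002  0.002 -1.   ] q7 2.04
```

View pics/g7.png

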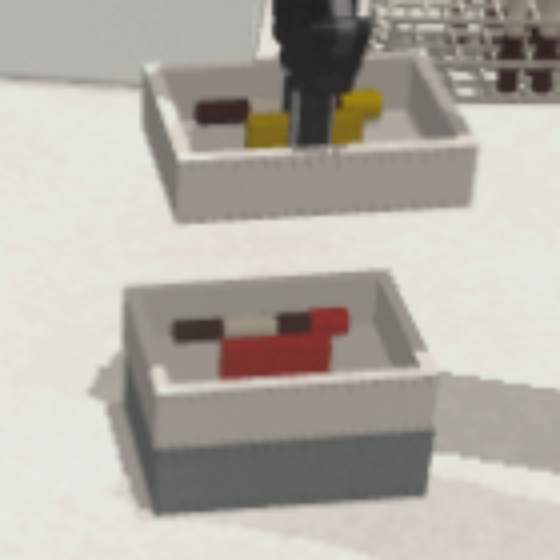

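The tray is level above the seated red tray. Near rim corners: yellow (365.8,100) and (439,96.5), red (360,157) and (429.3,154). Comparing their centres.

Run:
```python
from h import *
u=np.array([.9629,.2698]);v=np.array([-.2698,.9629]);e=np.array([-.0013,.002])
Y=w("side",[[365.75,100],[439,96.5]],.2077)-e;R=w("side",[[360,157],[429.25,154]],.080)-e
for P,c in((Y,np.array([.4376,-.3213])),(R,np.array([.4427,-.308]))): print(((P-c)@u).round(4),((P-c)@v).round(4),np.linalg.norm(P[0]-P[1]))
```

```text
[ 0.0737 -0.0743] [0.0526 0.0545] 0.14798059765904817
[ 0.0732 -0.0745] [0.0489 0.0548] 0.14779662491741608
```

In the tool's units: 0.02 m / 0.4 = 0.05, 0.01 m / 0.4 = 0.025.

Emit:
nudge_tcp(
  deltas=[
    {"pos": [-0.01,0.0143,0],"finger_gap": 0},
    {"pos": [-0.0115,0.0143,0],"finger_gap": 0},
    {"finger_gap": 0},
    {"pos": [0,0,0.05],"finger_gap": 0},
    {"pos": [0,0,0.05],"finger_gap": 0},
    {"pos": [0,0,0.05],"finger_gap": 0},
    {"pos": [0,0,0.025],"finger_gap": 0},
    {"pos": [0,0,0.025],"finger_gap": 0},
    {"finger_gap": 0},
  ],
)

```text
t: 31.85
eef_pos: [0.4435, -0.3081, 0.104]
tool_rot: [-0.001, -0.137, 0.991, 0.001]
contact_force: [-1.0, 0.5, -3.2]
gripper_width: 0.119
grasp_force: 69.8
```

```bash
python3 -c "
from h import *
go(.4427,-.308,.0905,np.radians(105.65))"
```

```text
cur yaw 1.8449 turn 0.001 shift(before turn) [0.0007 0.0003 0.0135] zaxis [-0.001  0.001 -1.   ] q7 1.92
```

In the tool's units: 0.006 m / 0.4 = 0.015, 0.003 m / 0.4 = 0.0075.

Emit:
nudge_tcp(
  deltas=[
    {"pos": [0.0013,0,0.015],"finger_gap": 0},
    {"pos": [0,0,0.0075],"finger_gap": 0},
    {"pos": [0,0,0.005],"finger_gap": 0},
    {"finger_gap": 0},
  ],
)

```text
t: 32.25
eef_pos: [0.4434, -0.3086, 0.0938]
tool_rot: [-0.0, -0.137, 0.991, -0.0]
contact_force: [0.8, -0.5, -3.0]
gripper_width: 0.12
grasp_force: 69.8
```

Emit:
nudge_tcp(
  deltas=[
    {"pos": [0,0,0.0038],"finger_gap": 0},
    {"finger_gap": 0},
  ],
)

```text
t: 32.45
eef_pos: [0.4434, -0.3086, 0.0923]
tool_rot: [0.0, -0.137, 0.991, -0.0]
contact_force: [-0.5, 0.0, -2.5]
gripper_width: 0.12
grasp_force: 69.8
```

In the tool's units: 0.0015 m / 0.4 = 0.0038.

Emit:
nudge_tcp(
  deltas=[
    {"pos": [0,0,0.0038],"finger_gap": 0},
    {"finger_gap": 0},
  ],
)

```text
t: 32.65
eef_pos: [0.4433, -0.3085, 0.0907]
tool_rot: [-0.0, -0.137, 0.991, 0.0]
contact_force: [-0.3, 0.5, -2.9]
gripper_width: 0.121
grasp_force: 69.8
```

Emit:
nudge_tcp(
  deltas=[
    {"pos": [0,0,0.0013],"finger_gap": 0},
    {"finger_gap": 0},
  ],
)

```text
t: 32.85
eef_pos: [0.4435, -0.3086, 0.0904]
tool_rot: [0.0, -0.137, 0.991, -0.0]
contact_force: [-0.3, 0.0, -2.3]
gripper_width: 0.12
grasp_force: 70.0
```

In the tool's units: -0.04 m / 0.4 = -0.1, 0.0008 m / 0.4 = 0.002.

Emit:
nudge_tcp(
  deltas=[
    {"pos": [0,0,0.002],"finger_gap": 0},
    {"finger_gap": 0},
    {"finger_gap": 0.26},
    {"finger_gap": 0.26},
    {"finger_gap": 0.26},
    {"finger_gap": 0.26},
    {"pos": [0,0,-0.05],"finger_gap": 0.26},
    {"pos": [0,0,-0.075],"finger_gap": 0.26},
    {"pos": [0,0,-0.1],"finger_gap": 0.26},
    {"pos": [0,0,-0.075],"finger_gap": 0.5},
    {"finger_gap": 0.5},
    {"finger_gap": 0.5},
  ],
)

```text
t: 34.05
eef_pos: [0.4436, -0.3088, 0.21]
tool_rot: [0.0, -0.136, 0.991, -0.001]
contact_force: [0.3, -0.2, -0.7]
gripper_width: 0.498
grasp_force: 0.0
```

```bash
python3 -c "
from h import *
go(.6276,.1026,.15,np.radians(79.5))"
```

```text
cur yaw 1.8445 turn 0.457 shift(before turn) [-0.2884  0.3465  0.0596] zaxis [ 0.001 -0.001 -1.   ] q7 2.04
```

In the tool's units: 0.0289 m / 0.4 = 0.0723, -0.024 m / 0.4 = -0.06, 0.1143 rad / 3.1416 = 0.0364.

Emit:
nudge_tcp(
  deltas=[
    {"pos": [-0.06,0.0723,0],"finger_gap": 0.5},
    {"pos": [-0.06,0.0723,0],"finger_gap": 0.5},
    {"pos": [-0.06,0.0723,0],"finger_gap": 0.5},
    {"pos": [-0.06,0.0723,0],"finger_gap": 0.5},
    {"pos": [-0.06,0.0723,0],"finger_gap": 0.5},
    {"pos": [-0.06,0.0723,0],"finger_gap": 0.5},
    {"pos": [-0.06,0.0723,0],"finger_gap": 0.5},
    {"pos": [-0.06,0.0723,0],"finger_gap": 0.5},
    {"pos": [-0.06,0.0723,0],"finger_gap": 0.5},
    {"pos": [-0.06,0.0723,0],"finger_gap": 0.5},
    {"pos": [-0.06,0.0723,0],"finger_gap": 0.5},
    {"pos": [-0.06,0.0723,0],"finger_gap": 0.5},
    {"spin": 0.0364,"finger_gap": 0.5},
    {"spin": 0.0364,"finger_gap": 0.5},
    {"spin": 0.0364,"finger_gap": 0.5},
    {"spin": 0.0364,"finger_gap": 0.5},
    {"finger_gap": 0.5},
    {"finger_gap": 0.5},
  ],
)

```text
t: 35.85
eef_pos: [0.6263, 0.1031, 0.2083]
tool_rot: [-0.001, 0.09, 0.996, -0.0]
contact_force: [0.6, 0.1, 0.2]
gripper_width: 0.502
grasp_force: 0.0
```

Run:
```python
from m import *
go(.6276,.1026,.017,np.radians(79.5))
b=shot("side","side8");a=shot("top","top8")
H,S,V=[x.astype(int) for x in cv2.split(cv2.cvtColor(cv2.medianBlur(a,3),cv2.COLOR_BGR2HSV))]
m=(H>18)&(H<35)&(S>130)&(V>105)
show("yel seated","top",roi("top",m,pix("top",[[.443,-.31,.108]])[0],18),.108)
```

```text
cur yaw 1.3909 turn 0.0034 shift(before turn) [-1.700e-03 -1.000e-04  1.913e-01] zaxis [-0.002 -0.001 -1.   ] q7 0.81
yel seated top c [ 0.4445 -0.3104] centroid [ 0.445  -0.3102] size [10.9 57.2] long 16.0
```

Yellow tray centre (0.4435,-0.3083), matching where the tool released it. Picking up the lid.

In the tool's units: 0.03 m / 0.4 = 0.075, 0.02 m / 0.4 = 0.05.

Emit:
nudge_tcp(
  deltas=[
    {"pos": [-0.0038,0,0.075],"finger_gap": 0.5},
    {"pos": [0,0,0.075],"finger_gap": 0.5},
    {"pos": [0,0,0.075],"finger_gap": 0.5},
    {"pos": [0,0,0.075],"finger_gap": 0.5},
    {"pos": [0,0,0.075],"finger_gap": 0.5},
    {"pos": [0,0,0.05],"finger_gap": 0.5},
    {"pos": [0,0,0.03],"finger_gap": 0.5},
    {"pos": [0,0,0.015],"finger_gap": 0.5},
    {"finger_gap": 0.5},
    {"finger_gap": 0.5},
  ],
)

```text
t: 36.95
eef_pos: [0.629, 0.1033, 0.0225]
tool_rot: [0.001, 0.091, 0.996, 0.0]
contact_force: [0.7, 0.2, 0.2]
gripper_width: 0.502
grasp_force: 0.0
```

Emit:
nudge_tcp(
  deltas=[
    {"finger_gap": 0},
    {"finger_gap": 0},
    {"finger_gap": 0},
    {"finger_gap": 0},
    {"finger_gap": 0},
    {"finger_gap": 0},
    {"finger_gap": 0},
    {"finger_gap": 0},
  ],
  grip_n=60,
)

```text
t: 37.75
eef_pos: [0.6289, 0.1032, 0.0226]
tool_rot: [0.001, 0.091, 0.996, 0.0]
contact_force: [-1.2, -1.3, 6.1]
gripper_width: 0.116
grasp_force: 61.1
```

Emit:
nudge_tcp(
  deltas=[
    {"pos": [0,0,-0.05],"finger_gap": 0},
    {"pos": [0,0,-0.075],"finger_gap": 0},
    {"pos": [0,0,-0.1],"finger_gap": 0},
    {"pos": [0,0,-0.1],"finger_gap": 0},
    {"pos": [0,0,-0.1],"finger_gap": 0},
    {"pos": [0,0,-0.075],"finger_gap": 0},
    {"finger_gap": 0},
    {"finger_gap": 0},
  ],
)

```text
t: 38.55
eef_pos: [0.6282, 0.1028, 0.2217]
tool_rot: [0.0, 0.091, 0.996, -0.0]
contact_force: [-0.3, -0.0, -1.5]
gripper_width: 0.12
grasp_force: 60.2
```

```bash
python3 -c "
from h import *
go(.4437,-.3083,.21,np.radians(105.65))"
```

```text
cur yaw 1.3875 turn -0.4564 shift(before turn) [ 0.1065 -0.4378  0.0117] zaxis [ 0.001 -0.    -1.   ] q7 0.82
```

In the tool's units: -0.0313 m / 0.4 = -0.0783, 0.0076 m / 0.4 = 0.019, -0.1141 rad / 3.1416 = -0.0363.

Emit:
nudge_tcp(
  deltas=[
    {"pos": [0.019,-0.0783,0],"finger_gap": 0},
    {"pos": [0.019,-0.0783,0],"finger_gap": 0},
    {"pos": [0.019,-0.0783,0],"finger_gap": 0},
    {"pos": [0.019,-0.0783,0],"finger_gap": 0},
    {"pos": [0.019,-0.0783,0],"finger_gap": 0},
    {"pos": [0.019,-0.0783,0],"finger_gap": 0},
    {"pos": [0.019,-0.0783,0],"finger_gap": 0},
    {"pos": [0.019,-0.0783,0],"finger_gap": 0},
    {"pos": [0.019,-0.0783,0],"finger_gap": 0},
    {"pos": [0.019,-0.0783,0],"finger_gap": 0},
    {"pos": [0.019,-0.0783,0],"finger_gap": 0},
    {"pos": [0.019,-0.0783,0],"finger_gap": 0},
    {"pos": [0.019,-0.0783,0],"finger_gap": 0},
    {"pos": [0.019,-0.0783,0],"finger_gap": 0},
    {"spin": -0.0363,"finger_gap": 0},
    {"spin": -0.0363,"finger_gap": 0},
    {"spin": -0.0363,"finger_gap": 0},
    {"spin": -0.0363,"finger_gap": 0},
    {"finger_gap": 0},
    {"finger_gap": 0},
  ],
)

```text
t: 40.55
eef_pos: [0.443, -0.3082, 0.2202]
tool_rot: [-0.001, -0.135, 0.991, 0.001]
contact_force: [-0.5, 1.0, -1.2]
gripper_width: 0.12
grasp_force: 60.1
```

```bash
python3 - <<'E'
from h import *
go(.4445,-.3083,.1326,np.radians(105.65))
b=shot("side","side9")
cv2.imwrite("pics/g9.png",cv2.convertScaleAbs(cv2.resize(b[40:190,320:460],None,fx=4,fy=4),alpha=1.5))
E
```

```text
cur yaw 1.841 turn -0.003 shift(before turn) [-0.0015 -0.0006  0.0876] zaxis [-0.002  0.002 -1.   ] q7 2.07
```

View pics/g9.png

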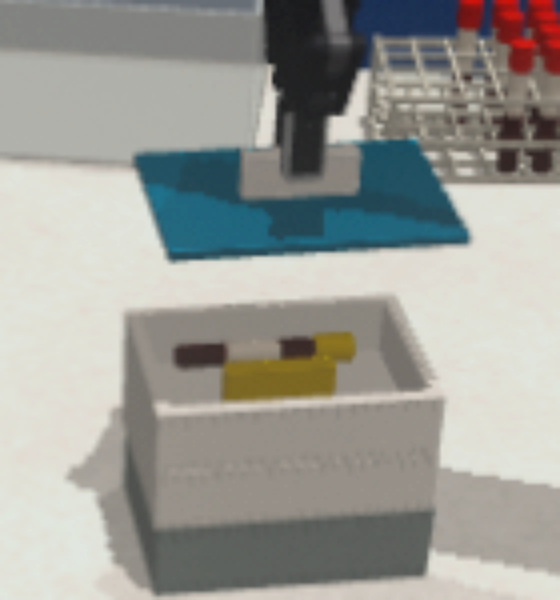

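The stack sits flush and the lid is level. Near corners: lid (362,102.5) and (437,99.5), rim (359.5,142) and (430,138.3).

Run:
```python
from h import *
u=np.array([.9629,.2698]);v=np.array([-.2698,.9629]);e=np.array([-.0013,.002])
Y=w("side",[[362,102.5],[437,99.5]],.2086)-e;R=w("side",[[359.5,142],[430,138.25]],.115)-e
for P,c in((Y,np.array([.443,-.3082])),(R,np.array([.4435,-.3083]))): print(((P-c)@u).round(4),((P-c)@v).round(4),np.linalg.norm(P[0]-P[1]))
```

```text
[ 0.0743 -0.0751] [0.0524 0.0569] 0.1494528486227499
[ 0.0743 -0.0743] [0.0465 0.0491] 0.1487123493888448
```

Emit:
nudge_tcp(
  deltas=[
    {"pos": [-0.003,-0.0015,0.05],"finger_gap": 0},
    {"pos": [0,0,0.05],"finger_gap": 0},
    {"pos": [0,0,0.05],"finger_gap": 0},
    {"pos": [0,0,0.025],"finger_gap": 0},
    {"finger_gap": 0},
    {"finger_gap": 0},
  ],
)

```text
t: 41.2
eef_pos: [0.4456, -0.3088, 0.152]
tool_rot: [0.0, -0.136, 0.991, -0.0]
contact_force: [-0.0, 0.0, -0.8]
gripper_width: 0.116
grasp_force: 60.1
```

In the tool's units: 0.005 m / 0.4 = 0.0125, 0.0012 m / 0.4 = 0.003.

Emit:
nudge_tcp(
  deltas=[
    {"pos": [0.003,0.0025,0.0125],"finger_gap": 0},
    {"pos": [0,0,0.0125],"finger_gap": 0},
    {"pos": [0,0,0.0075],"finger_gap": 0},
    {"pos": [0,0,0.005],"finger_gap": 0},
    {"finger_gap": 0},
  ],
)

```text
t: 41.7
eef_pos: [0.4436, -0.3081, 0.1362]
tool_rot: [-0.0, -0.136, 0.991, 0.0]
contact_force: [-0.5, -1.3, 0.4]
gripper_width: 0.115
grasp_force: 60.1
```

Emit:
nudge_tcp(
  deltas=[
    {"pos": [0,0,0.0038],"finger_gap": 0},
    {"finger_gap": 0},
  ],
)

```text
t: 41.9
eef_pos: [0.4438, -0.3081, 0.1349]
tool_rot: [-0.0, -0.136, 0.991, 0.0]
contact_force: [-0.4, -0.6, -0.8]
gripper_width: 0.117
grasp_force: 60.1
```

In the tool's units: 0.0015 m / 0.4 = 0.0038.

Emit:
nudge_tcp(
  deltas=[
    {"pos": [0,0,0.0038],"finger_gap": 0},
    {"finger_gap": 0},
  ],
)

```text
t: 42.1
eef_pos: [0.4437, -0.3081, 0.1334]
tool_rot: [-0.0, -0.136, 0.991, 0.0]
contact_force: [-0.0, -0.6, -3.2]
gripper_width: 0.122
grasp_force: 60.1
```

Nearly on the seat (0.1326). One more millimetre, then release, retreat and look.

In the tool's units: -0.04 m / 0.4 = -0.1, -0.03 m / 0.4 = -0.075.

Emit:
nudge_tcp(
  deltas=[
    {"pos": [0,0,0.0025],"finger_gap": 0},
    {"finger_gap": 0},
    {"finger_gap": 0.3},
    {"finger_gap": 0.3},
    {"finger_gap": 0.3},
    {"finger_gap": 0.3},
    {"pos": [0,0,-0.05],"finger_gap": 0.3},
    {"pos": [0,0,-0.075],"finger_gap": 0.3},
    {"pos": [0,0,-0.1],"finger_gap": 0.3},
    {"pos": [-0.075,0,-0.05],"finger_gap": 0.3},
    {"pos": [-0.1,0.075,0],"finger_gap": 0.3},
    {"pos": [-0.1,0.075,0],"finger_gap": 0.3},
    {"pos": [-0.1,0.075,0],"finger_gap": 0.3},
    {"pos": [-0.1,0.1,0],"finger_gap": 0.3},
    {"pos": [-0.1,0.1,0],"finger_gap": 0.3},
    {"pos": [-0.075,0.1,0],"finger_gap": 0.3},
    {"pos": [0,0.1,0],"finger_gap": 0.3},
    {"pos": [0,0.1,0],"finger_gap": 0.3},
    {"finger_gap": 0.3},
    {"finger_gap": 0.3},
  ],
)

```text
t: 44.1
eef_pos: [0.6092, 0.031, 0.2427]
tool_rot: [0.0, -0.138, 0.99, -0.0]
contact_force: [-0.0, -1.3, 0.5]
gripper_width: 0.3
grasp_force: 0.0
```

Run:
```python
from m import *
a=shot("top","top10");b=shot("side","side10")
cr=lambda i,p:cv2.resize(i[p[1]-75:p[1]+75,p[0]-75:p[0]+75],None,fx=2.6,fy=2.6)
cv2.imwrite("pics/g10.png",cv2.convertScaleAbs(np.hstack([cr(a,(457,285)),cr(b,(389,145))]),alpha=1.5))
cv2.imwrite("pics/s10.png",b)
H,S,V=[x.astype(int) for x in cv2.split(cv2.cvtColor(a,cv2.COLOR_BGR2HSV))]
show("lid","top",roi("top",(H>85)&(H<105)&(S>100),pix("top",[[.443,-.31,.121]])[0],60),.121)
```

```text
lid top c [ 0.443 -0.31 ] centroid [ 0.4471 -0.312 ] size [109.6 150.7] long 15.6
```

View pics/g10.png

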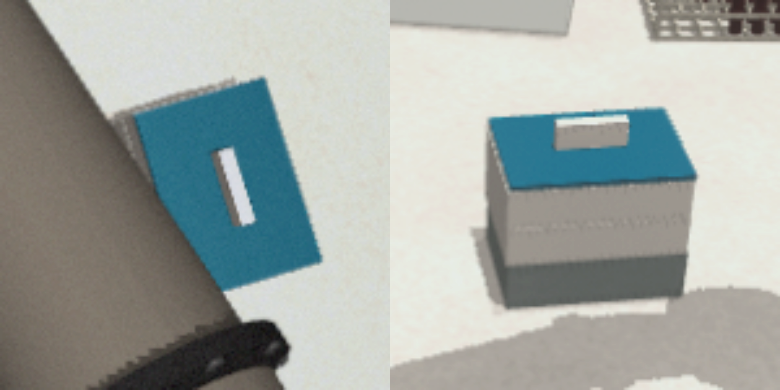

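View pics/s10.png

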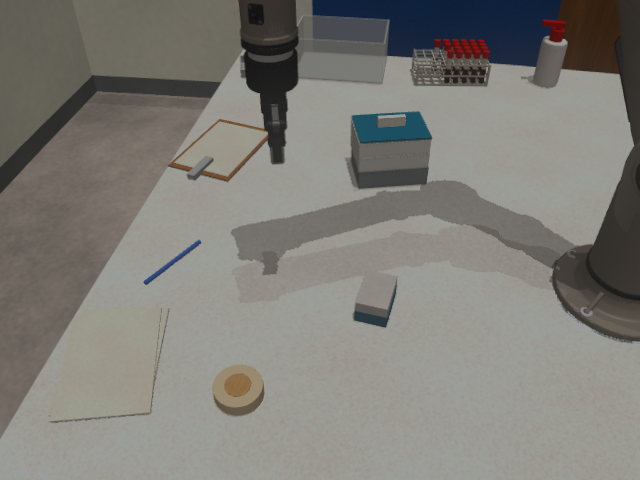

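The stack at (390,150) is closed, flush and straight, with the lid 109.6 × 150.7 mm at its seated height. The plaster box at (376,298) and the tape roll at (238,388) haven't moved, and the arm is clear. Handing in.

```bash
python3 -c "
from station import bot, eyes, status
print(bot.hand_in())"
```

```text
the job is handed in; nothing more can be done
None
```

I handed the job in at about 44 s: both plates lie interlocked in the base, the red tray, yellow tray and lid are seated on it in that order, and the plaster box and tape roll have not moved.

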